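# Ratchet the column clamp tight on a filter cartridge

### The arm

A 7-joint arm with a two-finger parallel gripper is mounted at the origin on the work surface. World frame = base frame: x ahead of the robot, y to its left, z up, the work surface at z = 0. Lengths are in m, angles in rad, forces in N, time in s.
With the tool pointing down it reaches from about 0.35 to 0.775 m from the base axis. Payload 3.1 kg.
Tool frame: the origin (TCP) lies midway between the tips of the shut fingers; the grasp point (between the pads) lies 19 mm behind it; z points along the fingers, y is the direction in which the jaws open and shut (so a half turn about z gives the same grasp; the last joint's range is limited). The gripper opens to 85 mm and grips with 20 to 120 N. Pads are 22 mm wide; open, the fingers measure 114 mm over their backs; the gripper's body (76 mm by 85 mm) begins 54 mm behind the grasp point. The pads swing forward as they close: fully open they stand 13 mm farther back than shut.
Start: joints at [1.236, 0.311, 0.014, 1.512, -0.004, 1.319, -0.027], TCP at [0.159, -0.527, 0.201] pointing down, gripper open.
Joint ranges: [-2.7, 2.7], [-0.3, 1.91], [-1.27, 1.3], [0.12, 2.57], [-1.44, 4.58], [0.2, 2.03], [-3.05, 3.05]. Speed limits (rad/s): [2.79, 2.79, 3.14, 3.14, 3.14, 3.14, 3.14].

### API

Orientations are given as a unit quaternion [x, y, z, w].
In Python, from bench import robot, camera, camera_info, sign_off, recognise, tip_of gives the robot as it stands.
- The arm moves only by the tool jog_arm, never from a script. Its argument "increments" is a list of rows, each a list of 7 numbers: the turn, a rotation vector about the world's x, y, z in degrees, then the shift along the world's x, y, z in mm, then the closure in counts, from 0 (fully open) to 255 (shut). In form: [[rx, ry, rz, dx, dy, dz, fingers], ...]. A call has 1 to 10 rows; each row shifts and turns the pose as measured when the row begins; what a row does not reach is not made up. A row lasts 1/8 s, in which the tool goes at most 62.5 mm and 10.7 degrees, less where a joint would pass 70% of its speed; a pose out of reach is approached as far as the arm can. A call with a gripper value outside its range is refused whole. The fingers move at their own pace and stop on an object; "newtons" is the grip in N (left out, the last holds). Time passes only in rows, so rows that do not move let the fingers close. It gives the time, the measured TCP pose, the force and the opening at its end, in the units of the state.
- robot.get_obs(): the state, without advancing time (a new reading comes with each control period).
- camera(name): name is "side" or "top" or "wrist"; returns the picture (400x640x3 uint8, blue, green, red); there is no depth.
- camera_info(name): a dict with "mtx" (3x3 intrinsics, pixels), "xyz" and "attitude" of the camera in the world; the wrist camera has in their place "mount" (4x4, takes a point from camera to tool coordinates, whose origin is the TCP and whose axes are the flange's). Camera axes: x right, y down, z forward; pixel columns grow to the right and rows downward; lengths in m; the calibration is good to about 2 mm. A picture is of the moment at which its call begins: read the wrist's pose just before it. camera_info takes no time and is no camera call.
- sign_off(): hands the job in, once; it reports no verdict.
Trained networks look in the newest picture that a camera, given by its name, has taken for a name from the list of things; names that differ only in an ending like _2 or _b are one class to them, and where a whole thing is asked for, a point or a joint stands for the part that bears it (a point fixed in the world has none). Each returns a list of dicts, best first, with "conf" (0 to 1); they miss things now and then, are a little off and sometimes report something else, mostly with a low value. They report only what shows in the picture. A call takes as long as a camera call. They do not tell look-alikes from the thing itself.
- recognise(name, camera): "box" ([centre column, centre row, width, height] in pixels, round what is visible of it).
- tip_of(name, camera): "position" ([column, row] in pixels: a listed point, or the origin of a listed thing).
The state is a dict: "time": time; "joints": joint angles; "dq": joint speeds; "joint_efforts": joint torques, N m; "position": TCP position; "tool_rot": TCP orientation; "contact_force": force on the tool from outside, world axes, zero at the start; "ft_torque": the same for the moment, N m; "gripper_width": finger opening in m.
Only numpy, scipy, OpenCV 4.12 (cv2) and the standard library are available. Lean on these libraries where they do the work, as an engineer would, in place of code of your own. Each camera call takes 0.05 s, during which the arm holds its last target.

### The job

Stand the blue-capped filter cartridge upright in the blue V seat of the column clamp and let go of it. Then work the orange-knobbed ratchet lever back and forth between its two stop posts until the grey jaw holds the cartridge firmly in the V, stopping as soon as the lever goes clearly heavy, because forcing it further cracks the cartridge. Leave the cartridge clamped there, let go of the lever, and leave the other things on the table where they are.

Things in the scene. Friction and masses are not known exactly. Their poses are not given: they have to be found in the camera images.
- cartridge: clear filter cartridge with a BLUE cap, an upright cylinder 40 mm across and 105 mm tall, about 0.13 to 0.25 kg; origin at the centre of its underside, z up its axis. The cap is its top 25 mm and can be gripped from above. Squeezed by the jaw with more than 60 N it cracks
- clamp: column clamp bolted to the table; origin at table height on the upright axis of its bolt. The lever lies over the bolt and points along the clamp's -x, towards the robot. Two steel stop posts (66 mm tall, 14 mm thick, at x -49, y +/-43 mm) limit the lever. The grey jaw (44 mm wide, 14 to 46 mm high) slides along the clamp's -y towards the V seat
- pivot (a point): point on the bolt's upright axis, 68 mm above the table, over the toothed ratchet wheel. Turning the bolt clockwise drives the jaw along the clamp's -y, 12 mm per rad. At the start the jaw stands 13 to 25 mm clear of a cartridge that is home in the V. The bolt keeps its grip by friction once the lever is let go; a squeeze above 35 N slips back to about that
- vseat: aluminium floor plate (110 x 74 mm, 8 mm thick) with the blue V block on it, V faces up to 46 mm high; fixed, same axes as the clamp. The V lies on its -y side and opens towards +y, where the jaw comes from. A cartridge stood some mm short of the V is slid home by the jaw
- seat (a point): where the centre of the cartridge's underside is when it is fully home in the V: on the floor plate, 8 mm above the table, at x +24 mm, y -134 to -146 mm in the clamp's frame (differs each time)
- knob (a point): orange upright knob at the end of the ratchet lever: a cylinder 22 mm across, from 66 to 114 mm above the table; this point is on its axis at 92 mm height, 120 mm from the bolt's axis. The lever bar under it is 20 mm wide, its top at 68 mm
- lever (a joint): lever angle, rad, -0.45 to 0.45 (stop posts); 0 along the clamp's -x, positive clockwise from above (knob towards clamp's +y). Clockwise tightens; back, it clicks freely over teeth 0.35 rad apart. A full swing gains 8.4 mm of jaw. Push at the knob: 4 N running free, then 5.8 N at 20 N squeeze (barely firm), 7 N at 30 N (right), 9.5 N at 60 N (cracks)
- old_cartridge: used filter cartridge, same shape and size as the blue one but with a RED cap; stands upright on the table; leave alone
- meter: yellow hand multimeter lying flat, 150 x 75 x 32 mm; leave alone
- tray: grey four-way parts tray, 130 x 180 x 35 mm; leave alone
- screwdriver: red-handled screwdriver lying on the table; leave alone
- tape: blue roll of tape lying flat, 100 mm across, 25 mm high; leave alone
- jar: clear jar with white lid, 66 mm across, 75 mm tall; leave alone
- marker: black marker pen lying on the table, 14 mm thick; leave alone
Not all that is in view belongs to the job. Leave any pink or yellow look-alike of the cartridge alone.

How it is judged:
By the outcome, as a careful person would: the job done as asked, in the order asked, and still so for the second after the job is handed in, with the robot touching nothing.
It also fails if it takes over 64 s, if anything falls off the work surface, if the arm or the gripper's body presses on something with over 40 N, if the wrist force passes 120 N, or if a joint passes its speed limit or range.

## Working session

There is one attempt and no reset: what is moved stays moved. The work goes in short steps, Python scripts to look and compute and a tool call to move; the robot and the scene stay as the last step left them, time stands still between calls to the robot, and variables do not carry over. Pictures are saved under pics/ and viewed, and the job is handed in when it is done.

Besides the shell and the picture viewer there is one more tool, called after "Emit:" by a JSON object that holds its "op" and its "data", one argument or row to a line. jog_arm: Moves the arm, as the interface text tells. Its arguments: {"type":"object","properties":{"increments":{"type":"array"},"newtons":{"type":"number"}},"required":["increments"]}

```bash
mkdir -p pics; ls
cat > h.py <<'E'
import numpy as np, cv2
from bench import robot, camera, camera_info, sign_off, recognise, tip_of
from scipy.spatial.transform import Rotation as R
def snap(cam,name):
    o=robot.get_obs(); im=camera(cam); cv2.imwrite(f'pics/{name}.png',im); return o,im
E
python3 - <<'E'
from h import *
o=robot.get_obs(); print(o)
for c in ['side','top','wrist']: print(c,camera_info(c))
for c in ['side','top']:
    snap(c,c+'0')
    for n in ['cartridge','clamp','old_cartridge','vseat']: print(c,n,recognise(n,c))
    for n in ['pivot','seat','knob','cartridge','clamp']: print(c,n,tip_of(n,c))
print(robot.get_obs()['time'])
E
```

```text
pics
{'time': 0.0, 'joints': array([ 1.23633263,  0.31174472,  0.01401941,  1.51306432, -0.00437668,
        1.3191807 , -0.02720757]), 'dq': array([ 0.00060498, -0.00066704, -0.00167249,  0.00038071,  0.00114729,
       -0.00093711,  0.00070858]), 'joint_efforts': array([-2.69043485e-04, -3.79917490e+01,  1.45757832e-01, -2.30588365e+01,
        1.21422196e-02,  1.38764494e-02,  5.55111797e-06]), 'position': array([ 0.15848528, -0.52583784,  0.19990784]), 'tool_rot': array([ 9.89301034e-01,  1.45883731e-01, -2.35689480e-04, -1.15971905e-03]), 'contact_force': array([ 0.14345006,  0.26290147, -0.34956507]), 'ft_torque': array([-0.05771731,  0.02575979, -0.01394601]), 'gripper_width': 0.08553159194467051}
side {'mtx': array([[407.85062076,   0.        , 318.35189355],
       [  0.        , 407.85062076, 204.38721476],
       [  0.        ,   0.        ,   1.        ]]), 'xyz': array([ 0.45278354, -0.75391537,  0.74024151]), 'attitude': array([ 0.90851975, -0.04712936,  0.02010211, -0.41468856])}
top {'mtx': array([[511.8242792 ,   0.        , 317.50048696],
       [  0.        , 511.8
[... 1716 characters left out ...]
top clamp [{'box': [258.6, 169.6, 83.4, 65.7], 'conf': 0.84}]
top old_cartridge [{'box': [441.9, 157.7, 22.0, 19.0], 'conf': 0.82}, {'box': [157.7, 141.2, 71.9, 47.3], 'conf': 0.26}]
top vseat [{'box': [318.1, 164.2, 35.0, 41.7], 'conf': 0.96}]
top pivot [{'position': [257.3, 154.0], 'conf': 0.7}]
top seat [{'position': [310.9, 161.1], 'conf': 0.88}, {'position': [228.8, 195.3], 'conf': 0.61}]
top knob [{'position': [228.9, 195.0], 'conf': 0.84}]
top cartridge [{'position': [419.8, 226.4], 'conf': 0.82}, {'position': [386.3, 257.1], 'conf': 0.76}, {'position': [450.2, 199.6], 'conf': 0.69}, {'position': [438.4, 166.3], 'conf': 0.47}]
top clamp [{'position': [257.1, 162.9], 'conf': 0.62}]
1.0
```

View pics/side0.png

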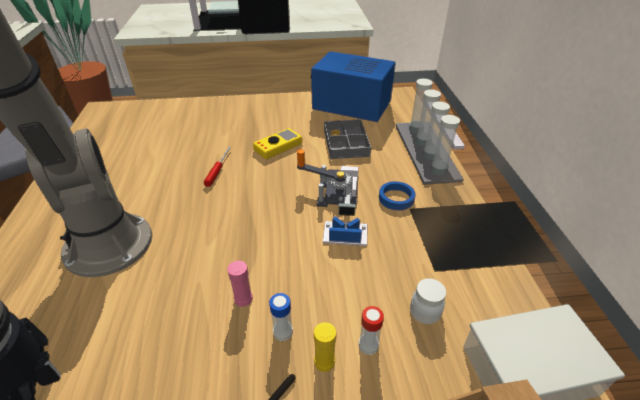

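View pics/top0.png

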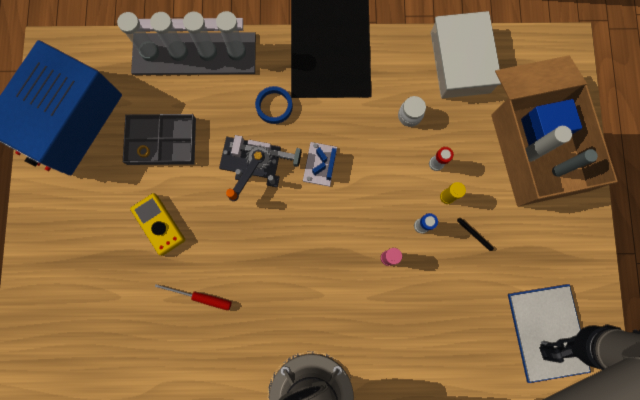

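Run:
```python
import cv2
a=cv2.imread('pics/side0.png')[120:400,200:420];cv2.imwrite('pics/side0c.png',cv2.resize(a,None,fx=2.1,fy=2.1,interpolation=2))
a=cv2.imread('pics/top0.png')[120:280,190:490];cv2.imwrite('pics/top0c.png',cv2.resize(a,None,fx=2.6,fy=2.6,interpolation=2))
```

```text
(no output)
```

View pics/side0c.png

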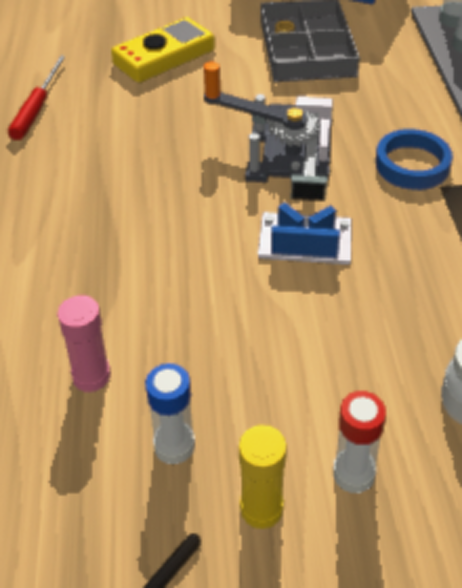

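View pics/top0c.png

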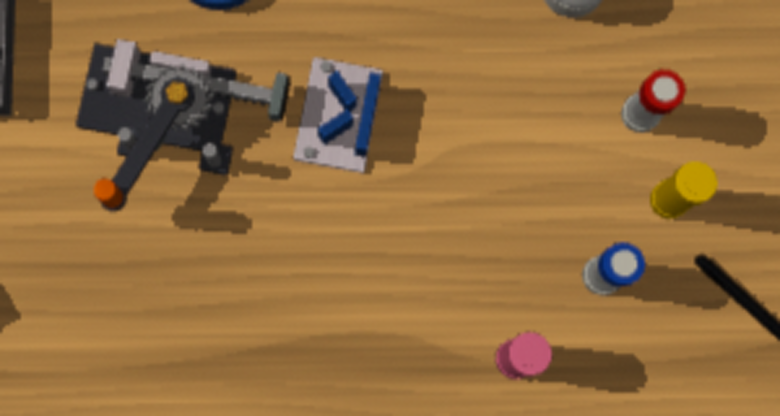

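```bash
cat >> h.py <<'E'
def campose(cam,o=None):
    ci=camera_info(cam)
    if cam=='wrist':
        Rt=R.from_quat(o['tool_rot']).as_matrix(); M=ci['mount']
        return ci['mtx'],Rt@M[:3,:3],o['position']+Rt@M[:3,3]
    return ci['mtx'],R.from_quat(ci['attitude']).as_matrix(),ci['xyz']
def ray(cam,px,o=None):
    K,Rm,t=campose(cam,o); d=Rm@np.linalg.inv(K)@np.array([px[0],px[1],1.]); return t,d/np.linalg.norm(d)
def atz(cam,px,z,o=None):
    t,d=ray(cam,px,o); return t+d*(z-t[2])/d[2]
def proj(cam,P,o=None):
    K,Rm,t=campose(cam,o); p=K@(Rm.T@(np.asarray(P)-t)); return p[:2]/p[2]
def tri(obs):
    A=np.zeros((3,3));b=np.zeros(3);rs=[ray(*x) for x in obs]
    for t,d in rs: M=np.eye(3)-np.outer(d,d);A+=M;b+=M@t
    return np.linalg.solve(A,b)
E
python3 - <<'E'
from h import *
np.set_printoptions(precision=4,suppress=True)
print('base',proj('top',[0,0,0]),proj('side',[0,0,0]))
c=lambda p:(p[0]/2.6+190,p[1]/2.6+120)
s=lambda p:(p[0]/2.1+200,p[1]/2.1+120)
print('cart cap top', atz('top',c((624,263)),.105), atz('side',s((168,381)),.105), 'base',atz('side',(282.2,330.4),0),atz('top',(419.8,226.4),0))
for n,p,q in [('yel',(697,182),(262,445)),('red',(664,91),(362,409)),('pink',(532,352),(79,311))]: print(n,atz('top',c(p),.105),atz('side',s(q),.105))
print('bolt', atz('top',c((176,92)),.075), atz('side',s((295,115)),.075), tri([('top',(257.3,154)),('side',(340,175.8))]))
print('knob', atz('top',c((106,190)),.114),atz('side',s((212,66)),.114), tri([('top',(228.9,195)),('side',(304.9,154.8))]))
print('seat',atz('top',(310.9,161.1),.008),atz('side',(346.1,227.5),.008))
for p in [(315,58),(383,72),(367,172),(294,160)]: print('pc',atz('top',c(p),.008))
for p in [(125,138),(213,152)]: print('post',atz('top',c(p),.066))
print('jaw',atz('top',c((285,75)),.046),atz('top',c((278,117)),.046))
E
```

```text
base [310.6345 397.1806] [107.6483 244.1253]
cart cap top [ 0.4239 -0.2941  0.105 ] [ 0.4267 -0.2926  0.105 ] base [ 0.4246 -0.2879  0.    ] [ 0.4228 -0.2903  0.    ]
yel [ 0.5001 -0.3668  0.105 ] [ 0.5024 -0.3647  0.105 ]
red [ 0.5888 -0.3404  0.105 ] [ 0.5922 -0.339   0.105 ]
pink [ 0.3421 -0.2051  0.105 ] [ 0.3442 -0.2031  0.105 ]
bolt [0.5998 0.1293 0.075 ] [0.6019 0.125  0.075 ] [0.6035 0.1311 0.0674]
knob [0.4961 0.1893 0.114 ] [0.5001 0.1911 0.114 ] [0.503  0.1976 0.0958]
seat [ 0.5999 -0.0053  0.008 ] [ 0.599  -0.0117  0.008 ]
pc [ 0.6518 -0.0064  0.008 ]
pc [ 0.6362 -0.0765  0.008 ]
pc [ 0.5312 -0.0584  0.008 ]
pc [0.5444 0.0159 0.008 ]
post [0.5562 0.1797 0.066 ]
post [0.5414 0.0936 0.066 ]
jaw [0.6237 0.0236 0.046 ] [0.5806 0.0307 0.046 ]
```

Could be taken for the target: pink cylinder (side 240,284), yellow cylinder (side 324,348), red-capped old cartridge (side 370,330), blue-capped clear one (side 281,317; top 427,223). I choose the clear body with the blue cap, and the crop confirms it.

Emit:
{"op": "jog_arm", "data": {
  "increments": [
    [0,0,0,38,33,0,0],
    [0,0,0,38,33,0,0],
    [0,0,0,38,33,0,0],
    [0,0,0,38,33,0,0],
    [0,0,0,38,33,0,0],
    [0,0,0,38,33,0,0],
    [0,0,0,30,30,0,0],
    [0,0,0,0,0,0,0]
  ],
  "newtons": 40
}}

```text
time: 2.0
position: [0.4225, -0.2907, 0.2019]
tool_rot: [0.99, 0.144, 0.001, 0.002]
contact_force: [-0.8, -0.2, -0.2]
gripper_width: 0.0856
```

Run:
```python
from h import *
o,im=snap('wrist','w1'); print(o['time'],o['position'],o['tool_rot'],o['contact_force'],o['joints'])
print(recognise('cartridge','wrist'),proj('wrist',[.4248,-.292,.105],o))
```

```text
2.0 [ 0.42249603 -0.29074631  0.20193167] [9.89555685e-01 1.44139847e-01 9.45969061e-04 1.53485122e-03] [-0.79937368 -0.23404381 -0.17270966] [ 0.73970234  0.24137397 -0.21040691  1.60618419  0.05313661  1.29612313
 -0.76053735]
[{'box': [416.5, 129.3, 76.2, 47.5], 'conf': 0.94}, {'box': [206.1, 233.9, 71.9, 70.5], 'conf': 0.77}, {'box': [315.5, 185.5, 45.7, 57.6], 'conf': 0.6}] [317.31620104 191.10536852]
```

View pics/w1.png

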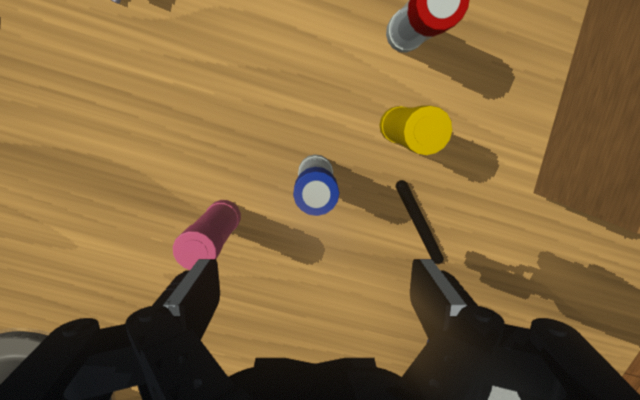

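The blue cap sits at (316,193), between the two fingers. Pink is at (206,234) and yellow at (417,130), both clear of the fingers.

Run:
```python
from h import *
o=robot.get_obs(); print(atz('wrist',(316.3,193.5),.105,o))
```

```text
[ 0.41899903 -0.29629101  0.105     ]
```

Run:
```python
from h import *
o,im=snap('wrist','w2'); print(o['position'],o['tool_rot'])
hsv=cv2.cvtColor(im,cv2.COLOR_BGR2HSV)
m=cv2.inRange(hsv,(100,120,60),(130,255,255)); n,l,s,c=cv2.connectedComponentsWithStats(m)
for i in range(1,n):
    if s[i,4]>100: 
        print(s[i],c[i]); x,y,w,h=s[i,:4]; pc=(x+w/2-.5,y+h/2-.5); print(pc,atz('wrist',pc,.105,o))
```

```text
[ 0.41919285 -0.29502611  0.20179225] [ 9.90084647e-01  1.40446474e-01 -4.47481625e-04  2.64199641e-03]
[290 162  45  47 943] [311.8154825  183.90774125]
(np.float64(312.0), np.float64(185.0)) [ 0.42519748 -0.29066171  0.105     ]
```

Emit:
{"op": "jog_arm", "data": {
  "increments": [
    [0,0,0,6,4,-20,0],
    [0,0,0,0,0,-30,0],
    [0,0,0,0,0,-20,0],
    [0,0,0,0,0,0,0]
  ]
}}

```text
time: 2.65
position: [0.419, -0.3002, 0.1306]
tool_rot: [0.991, 0.132, -0.002, 0.005]
contact_force: [-0.1, 0.4, 0.6]
gripper_width: 0.0854
```

Run:
```python
from h import *
o,im=snap('wrist','w3'); print(o['position'],o['tool_rot'],o['contact_force'])
print(proj('wrist',[.425,-.2912,.105],o))
o=robot.get_obs();print(o['position'])
```

```text
[ 0.41897818 -0.30016732  0.13062019] [ 0.99128674  0.13161529 -0.00166153  0.00502616] [-0.06817685  0.40800085  0.6232446 ]
[304.371029   209.06578902]
[ 0.41964299 -0.30087467  0.13168688]
```

View pics/w3.png

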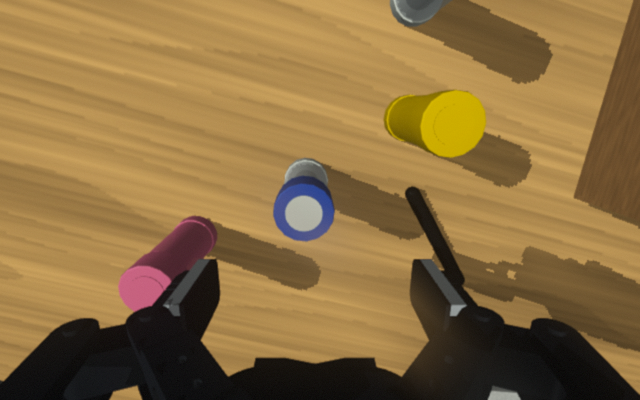

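Emit:
{"op": "jog_arm", "data": {
  "increments": [
    [0.6,0,1,6,10,-8,0],
    [0,0,0,0,1,-8,0],
    [0,0,0,0,0,0,0]
  ]
}}

```text
time: 3.08
position: [0.427, -0.2909, 0.117]
tool_rot: [0.99, 0.14, 0.001, 0.002]
contact_force: [-0.8, 0.3, -1.1]
gripper_width: 0.0854
```

Emit:
{"op": "jog_arm", "data": {
  "increments": [
    [0,0,0,-1,0,-20,0],
    [0,0,0,0,0,-15,0],
    [0,0,0,0,0,-8,0],
    [0,0,0,0,0,0,0]
  ]
}}

```text
time: 3.58
position: [0.4274, -0.2915, 0.0738]
tool_rot: [0.99, 0.14, 0.003, 0.003]
contact_force: [-0.5, 0.1, 0.7]
gripper_width: 0.0856
```

Emit:
{"op": "jog_arm", "data": {
  "increments": [
    [0,0,0,-2,0,-2,60],
    [0,0,0,0,0,0,120],
    [0,0,0,0,0,0,180],
    [0,0,0,0,0,0,200],
    [0,0,0,0,0,0,200],
    [0,0,0,0,0,0,200]
  ]
}}

```text
time: 4.32
position: [0.4298, -0.2935, 0.0772]
tool_rot: [0.99, 0.14, 0.007, 0.007]
contact_force: [0.7, 0.2, -0.2]
gripper_width: 0.0185
```

Run:
```python
from h import *
o,im=snap('wrist','w4'); print(o['time'],o['position'],o['tool_rot'],o['contact_force'],o['gripper_width'])
```

```text
4.325 [ 0.4298349  -0.29347533  0.07721955] [0.99006075 0.14030993 0.0070385  0.00657956] [ 0.74133337  0.15009618 -0.23612435] 0.018500204541557107
```

View pics/w4.png

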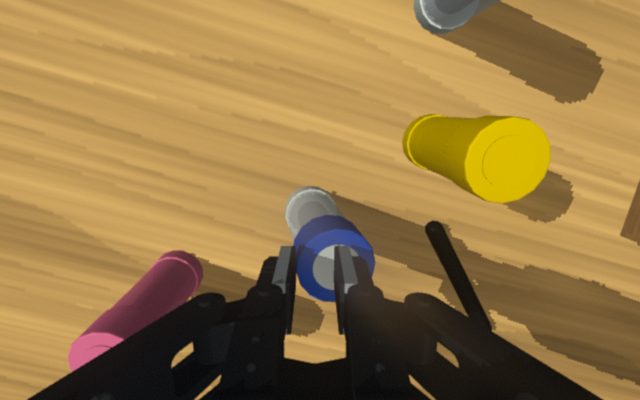

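Run:
```python
from h import *
o,im=snap('side','s4')
print(robot.get_obs()['position'],proj('side',o['position']),proj('side',o['position']+[0,0,.04]))
cv2.imwrite('pics/s4c.png',cv2.resize(im[200:400,160:420],None,fx=3,fy=3,interpolation=2))
im=cv2.imread('pics/w4.png');cv2.imwrite('pics/w4c.png',cv2.resize(im[180:340,220:440],None,fx=3.5,fy=3.5,interpolation=2))
```

```text
[ 0.42959764 -0.29336724  0.07693684] [282.58079834 310.41355666] [281.27956328 297.73205205]
```

View pics/s4c.png

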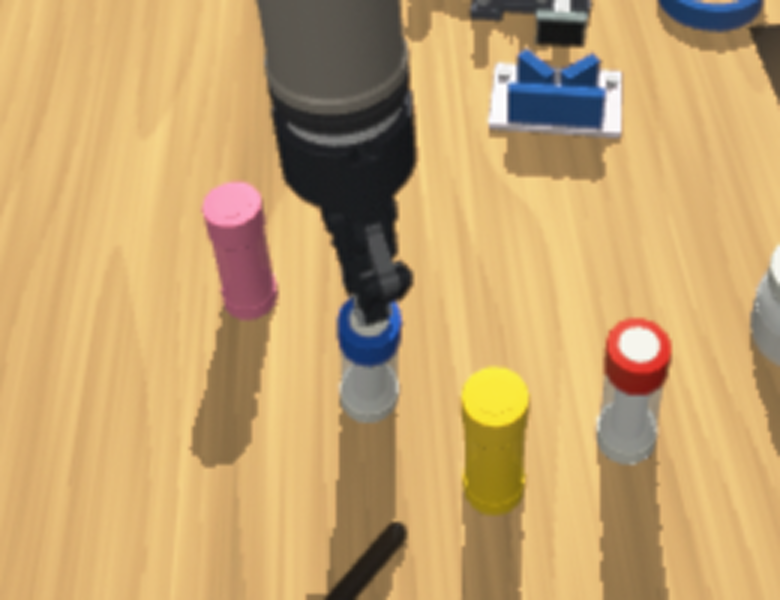

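View pics/w4c.png

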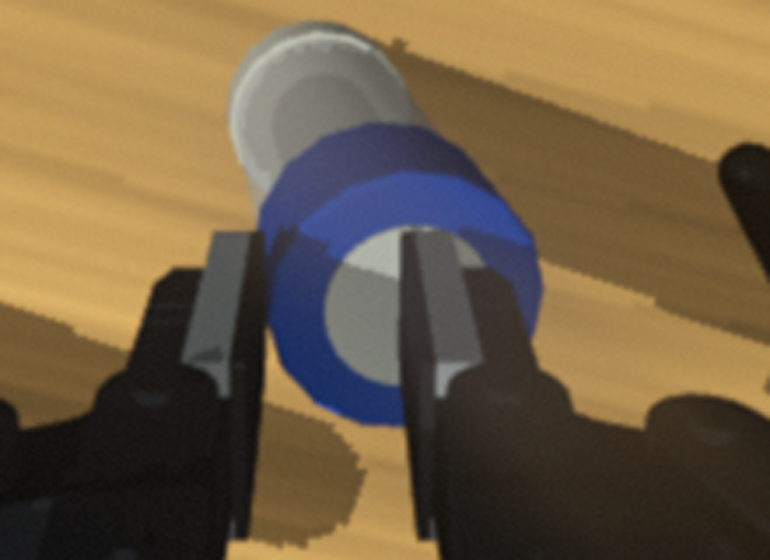

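Run:
```python
from h import *
np.set_printoptions(precision=4,suppress=True)
o,im=snap('wrist','w5'); p=o['position'];print(o['time'],p,o['tool_rot'],o['contact_force'])
f=lambda q:(q[0]/3.5+220,q[1]/3.5+180)
print('cap',atz('wrist',f((400,300)),.105,o),'base',atz('wrist',f((318,110)),0.003,o))
g=lambda q:(q[0]/3+160,q[1]/3+200)
print('side cap',atz('side',g((370,315)),.105),'base',atz('side',g((369.5,393)),0.0))
print('orig', proj('wrist',[.425,-.2912,.105],o), proj('wrist',[.425,-.2912,0],o),proj('side',[.425,-.2912,.105]),proj('side',[.425,-.2912,0]))
```

```text
4.425 [ 0.4296 -0.2934  0.0769] [0.9901 0.1403 0.0068 0.0064] [0.2445 0.2727 0.0713]
cap [ 0.4276 -0.3029  0.105 ] base [ 0.4209 -0.2931  0.003 ]
side cap [ 0.4325 -0.3012  0.105 ] base [ 0.4265 -0.2894  0.    ]
orig [310.1343 264.5521] [310.0158 205.1001] [279.0886 300.8787] [282.4725 331.8281]
```

Emit:
{"op": "jog_arm", "data": {
  "increments": [
    [0,0,0,0,0,0,185],
    [0,0,0,0,0,0,170],
    [0,0,0,0,0,0,155],
    [0,0,0,0,0,0,135],
    [0,0,0,0,0,0,110],
    [0,0,0,0,0,0,80],
    [0,0,0,0,0,0,40],
    [0,0,0,0,0,0,0],
    [0,0,0,0,0,15,0],
    [0,0,0,0,0,15,0]
  ]
}}

```text
time: 5.72
position: [0.4283, -0.2928, 0.107]
tool_rot: [0.99, 0.14, 0.005, 0.005]
contact_force: [-0.2, -0.8, -0.5]
gripper_width: 0.0857
```

Run:
```python
from h import *
np.set_printoptions(precision=4,suppress=True)
o,im=snap('wrist','w6'); p=o['position'];print(o['time'],p,o['tool_rot'],o['contact_force'])
print('orig', proj('wrist',[.425,-.2912,.105],o), proj('wrist',[.425,-.2912,0],o))
hsv=cv2.cvtColor(im,cv2.COLOR_BGR2HSV)
m=cv2.inRange(hsv,(100,120,60),(130,255,255)); n,l,s,c=cv2.connectedComponentsWithStats(m)
for i in range(1,n):
    if s[i,4]>100: 
        print(s[i],c[i])
cv2.imwrite('pics/w6c.png',cv2.resize(im[130:400,170:470],None,fx=2.2,fy=2.2,interpolation=2))
```

```text
5.725 [ 0.4283 -0.2928  0.107 ] [0.9901 0.1402 0.0054 0.0052] [-0.1502 -0.7517 -0.5471]
orig [311.5612 239.336 ] [311.2708 194.1956]
[ 278  212   64   61 1184] [301.9738 235.8429]
```

View pics/w6c.png

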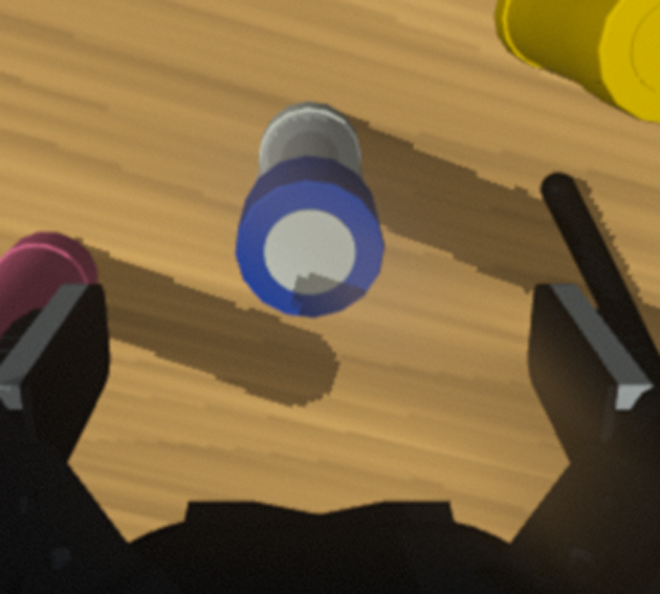

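Emit:
{"op": "jog_arm", "data": {
  "increments": [
    [0.5,0.7,0,-4,1,-10,0],
    [0,0,0,0,0,-10,0],
    [0,0,0,0,0,-10,0],
    [0,0,0,0,0,0,0]
  ]
}}

```text
time: 6.28
position: [0.4248, -0.2924, 0.0769]
tool_rot: [0.99, 0.14, 0.001, 0.001]
contact_force: [0.5, 0.1, -0.2]
gripper_width: 0.0855
```

```bash
cat >> h.py <<'E'
def st():
    o=robot.get_obs(); Rm=R.from_quat(o['tool_rot']).as_matrix()
    print('t %.2f'%o['time'],'p',np.round(o['position'],4),'tilt fix rx,ry deg',np.round(np.degrees([-Rm[1,2],Rm[0,2]]),2),'yaw ydir %.1f'%np.degrees(np.arctan2(Rm[1,1],Rm[0,1])),'F',np.round(o['contact_force'],2),'w %.4f'%o['gripper_width'])
    return o
E
python3 - <<'E'
from h import *
o=st(); im=camera('wrist');cv2.imwrite('pics/w7.png',im)
print('orig', proj('wrist',[.424,-.2915,.105],o))
cv2.imwrite('pics/w7c.png',cv2.resize(im[130:400,170:470],None,fx=2.2,fy=2.2,interpolation=2))
E
```

```text
t 6.28 p [ 0.4248 -0.2924  0.0769] tilt fix rx,ry deg [0.08 0.1 ] yaw ydir -73.9 F [ 0.48  0.13 -0.19] w 0.0855
orig [314.01056492 258.88742951]
```

View pics/w7c.png

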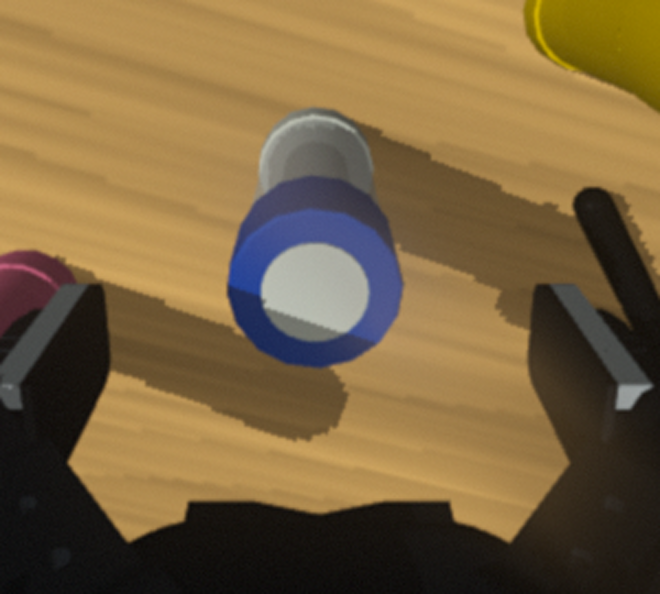

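Emit:
{"op": "jog_arm", "data": {
  "increments": [
    [0,0,0,0,0,-12,0],
    [0,0,0,0,0,-12,0],
    [0,0,0,0,0,-9,0],
    [0,0,0,0,0,0,60],
    [0,0,0,0,0,0,90]
  ]
}}

```text
time: 6.95
position: [0.4251, -0.2925, 0.0417]
tool_rot: [0.99, 0.14, 0.001, 0.001]
contact_force: [0.1, -0.2, -1.1]
gripper_width: 0.0553
```

Run:
```python
from h import *
o=st(); im=camera('wrist');cv2.imwrite('pics/w8.png',im)
cv2.imwrite('pics/w8c.png',cv2.resize(im[130:400,170:470],None,fx=2.2,fy=2.2,interpolation=2))
```

```text
t 6.95 p [ 0.4251 -0.2925  0.0417] tilt fix rx,ry deg [0.09 0.12] yaw ydir -73.9 F [ 0.09 -0.17 -1.07] w 0.0553
```

View pics/w8c.png

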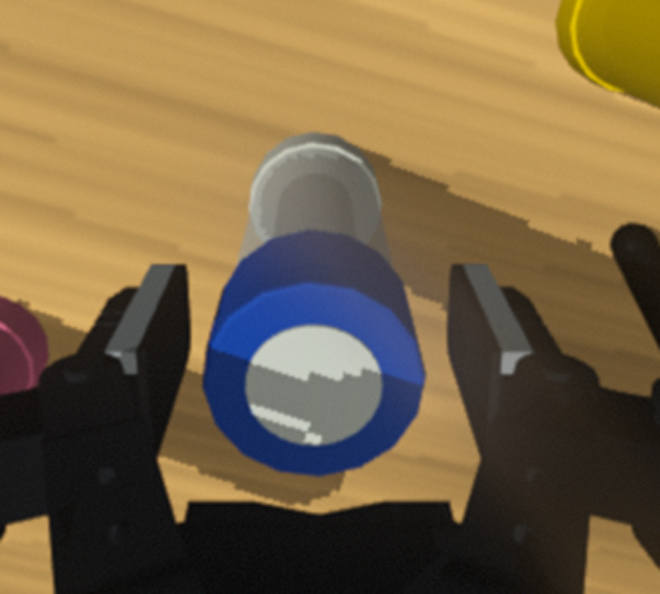

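Emit:
{"op": "jog_arm", "data": {
  "increments": [
    [0,0,0,0,0,0,115],
    [0,0,0,0,0,0,140],
    [0,0,0,0,0,0,200],
    [0,0,0,0,0,0,200]
  ],
  "newtons": 40
}}

```text
time: 7.5
position: [0.4254, -0.2926, 0.0425]
tool_rot: [0.99, 0.14, 0.001, 0.001]
contact_force: [0.4, -0.8, -1.4]
gripper_width: 0.039
```

Emit:
{"op": "jog_arm", "data": {
  "increments": [
    [0,0,0,0,0,5,200],
    [0,0,0,0,0,20,200],
    [0,0,0,0,0,35,200],
    [0,0,0,0,0,30,200],
    [0,0,0,0,0,0,200]
  ]
}}

```text
time: 8.12
position: [0.424, -0.2919, 0.1344]
tool_rot: [0.99, 0.14, 0.0, 0.0]
contact_force: [1.0, -0.1, -1.5]
gripper_width: 0.0391
```

Run:
```python
from h import *
o=st(); im=camera('wrist');cv2.imwrite('pics/w9.png',im)
cv2.imwrite('pics/w9c.png',cv2.resize(im[130:400,170:470],None,fx=2.2,fy=2.2,interpolation=2))
```

```text
t 8.12 p [ 0.424  -0.2919  0.1344] tilt fix rx,ry deg [0.05 0.05] yaw ydir -73.9 F [ 1.02 -0.15 -1.55] w 0.0391
```

View pics/w9c.png

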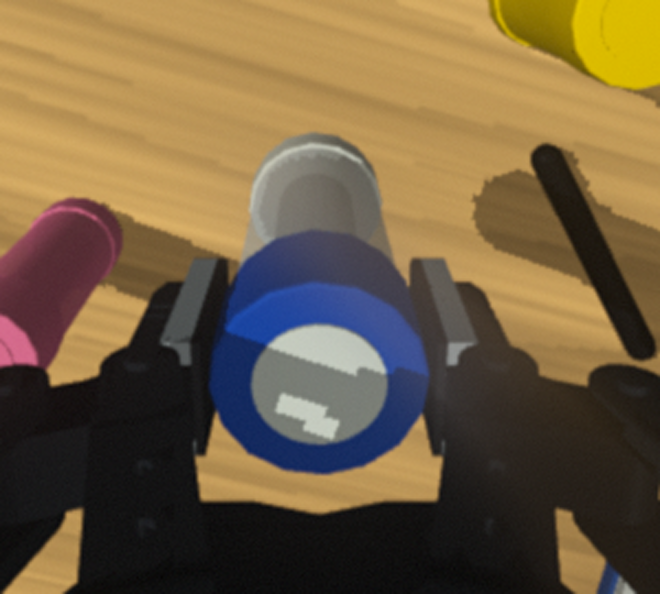

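Emit:
{"op": "jog_arm", "data": {
  "increments": [
    [0,0,0,0,0,40,200],
    [0,0,0,0,10,30,200],
    [0,0,-5,19,45,0,200],
    [0,0,-5,19,45,0,200],
    [0,0,-5,19,45,0,200],
    [0,0,-5,19,45,0,200],
    [0,0,-5,15,40,0,200],
    [0,0,-1,0,0,0,200],
    [0,0,0,0,0,0,200]
  ]
}}

```text
time: 9.3
position: [0.5041, -0.0529, 0.1874]
tool_rot: [0.995, -0.096, -0.014, -0.008]
contact_force: [-1.1, -0.9, -2.3]
gripper_width: 0.0392
```

Run:
```python
from h import *
o=st(); im=camera('wrist');cv2.imwrite('pics/w10.png',im)
for n in ['seat','knob','pivot']: print(n,tip_of(n,'wrist'))
```

```text
t 9.30 p [ 0.5041 -0.0529  0.1874] tilt fix rx,ry deg [-1.01 -1.51] yaw ydir -101.0 F [-1.06 -0.95 -2.29] w 0.0392
seat [{'position': [258.4, 91.7], 'conf': 0.85}]
knob [{'position': [51.8, 247.0], 'conf': 0.74}]
pivot [{'position': [87.2, 117.2], 'conf': 0.75}]
```

View pics/w10.png

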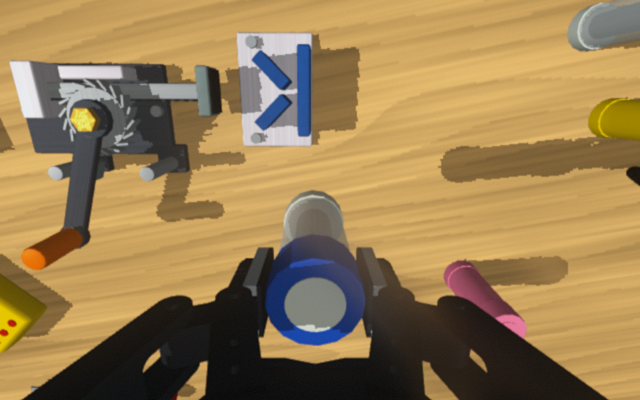

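Run:
```python
from h import *
im=cv2.imread('pics/w10.png')
cv2.imwrite('pics/w10c.png',cv2.resize(im[20:160,190:330],None,fx=4.2,fy=4.2,interpolation=2))
cv2.imwrite('pics/w10d.png',cv2.resize(im[50:280,0:230],None,fx=2.6,fy=2.6,interpolation=2))
```

```text
(no output)
```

View pics/w10c.png

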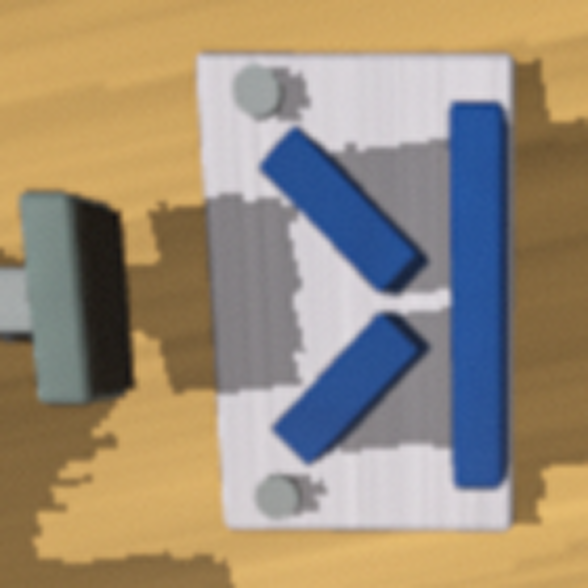

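View pics/w10d.png

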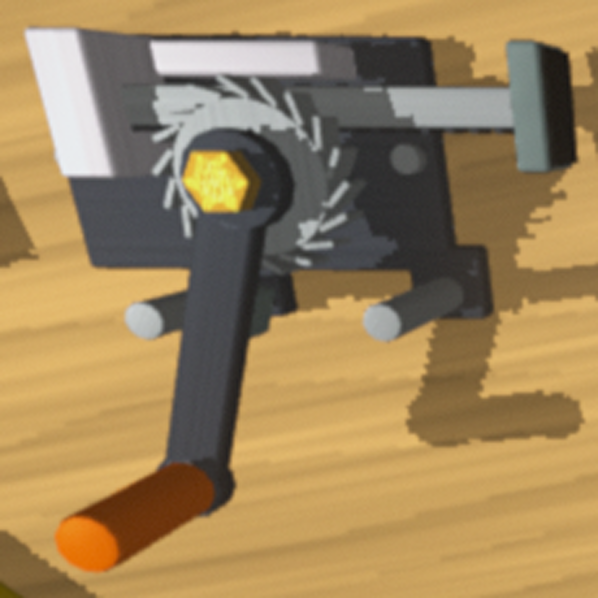

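Run:
```python
from h import *
np.set_printoptions(precision=4,suppress=True)
# state at picture time
o={'position':np.array([.5041,-.0529,.1874]),'tool_rot':None}
import bench
q=robot.get_obs(); print(q['time'],q['position']); o=q
f=lambda p:(p[0]/4.2+190,p[1]/4.2+20)
W=lambda p,z:atz('wrist',f(p),z,o)[:2]
pc=[W(p,.008) for p in [(200,55),(512,57),(512,527),(227,527)]]; print('plate',np.array(pc), np.linalg.norm(pc[1]-pc[0]),np.linalg.norm(pc[3]-pc[0]),np.linalg.norm(pc[2]-pc[1]))
for a,b,off in [(0,1,np.pi/2),(3,2,np.pi/2)]:
    d=pc[a]-pc[b]; print('yaw from y edge',np.degrees(np.arctan2(d[1],d[0])-off))
for a,b in [(0,3),(1,2)]:
    d=pc[a]-pc[b]; print('yaw x edge',np.degrees(np.arctan2(d[1],d[0])))
ap=W((398,301),.046)
u=[W(p,.046) for p in [(262,166),(387,290),(275,428),(387,313)]]
d1=u[0]-u[1];d2=u[2]-u[3]
b=d1/np.linalg.norm(d1)+d2/np.linalg.norm(d2); half=np.arccos(np.dot(d1,d2)/np.linalg.norm(d1)/np.linalg.norm(d2))/2
b/=np.linalg.norm(b);print('V bis yaw',np.degrees(np.arctan2(b[1],b[0]))-90,'half',np.degrees(half),'apex',ap)
print('seat centre',ap+b*.02/np.sin(half), 'jaw',W((75,195),.046),W((90,400),.046))
print('bolt',atz('wrist',(82.5,119.5),.08,o),'knobtop',atz('wrist',(87/2.6,543/2.6+50),.114,o))
for p in [(145,320),(382,322)]: print('post',atz('wrist',(p[0]/2.6,p[1]/2.6+50),.066,o))
```

```text
9.5 [ 0.5047 -0.0535  0.1887]
plate [[ 0.652  -0.0033]
 [ 0.6375 -0.0744]
 [ 0.5311 -0.0532]
 [ 0.5452  0.0189]] 0.07252916053489275 0.10911828318911052 0.10840713873701834
yaw from y edge -11.585490542769335
yaw from y edge -11.029197031953462
yaw x edge -11.722590281256469
yaw x edge -11.2791741102208
V bis yaw -11.42541078765467 half 43.63690796778583 apex [ 0.5892 -0.0402]
seat centre [ 0.5949 -0.0118] jaw [0.6234 0.0229] [0.5821 0.0321]
bolt [0.5995 0.1294 0.08  ] knobtop [0.4965 0.1948 0.114 ]
post [0.5597 0.1842 0.066 ]
post [0.5427 0.1002 0.066 ]
```

Emit:
{"op": "jog_arm", "data": {
  "increments": [
    [-0.5,-0.8,0,31,16,0,200],
    [-0.5,-0.7,0,31,16,0,200],
    [0,0,0,29,14,0,200],
    [0,0,0,0,0,-20,200],
    [0,0,0,0,0,-20,200],
    [0,0,0,0,0,-20,200],
    [0,0,0,0,0,0,200]
  ]
}}

```text
time: 10.38
position: [0.5983, -0.0176, 0.1273]
tool_rot: [0.994, -0.105, 0.002, 0.002]
contact_force: [-0.6, 0.5, -2.7]
gripper_width: 0.0391
```

Run:
```python
from h import *
o=st(); im=camera('wrist');cv2.imwrite('pics/w11.png',im)
cv2.imwrite('pics/w11c.png',cv2.resize(im[60:340,160:480],None,fx=2.4,fy=2.1,interpolation=2))
im=camera('side');cv2.imwrite('pics/s11c.png',cv2.resize(im[100:300,240:460],None,fx=3,fy=3,interpolation=2))
st()
```

```text
t 10.38 p [ 0.5983 -0.0176  0.1273] tilt fix rx,ry deg [0.28 0.25] yaw ydir -102.1 F [-0.6   0.5  -2.72] w 0.0391
t 10.47 p [ 0.6004 -0.0172  0.1297] tilt fix rx,ry deg [0.27 0.55] yaw ydir -102.1 F [ 0.24 -0.21 -2.26] w 0.0393
```

View pics/w11c.png

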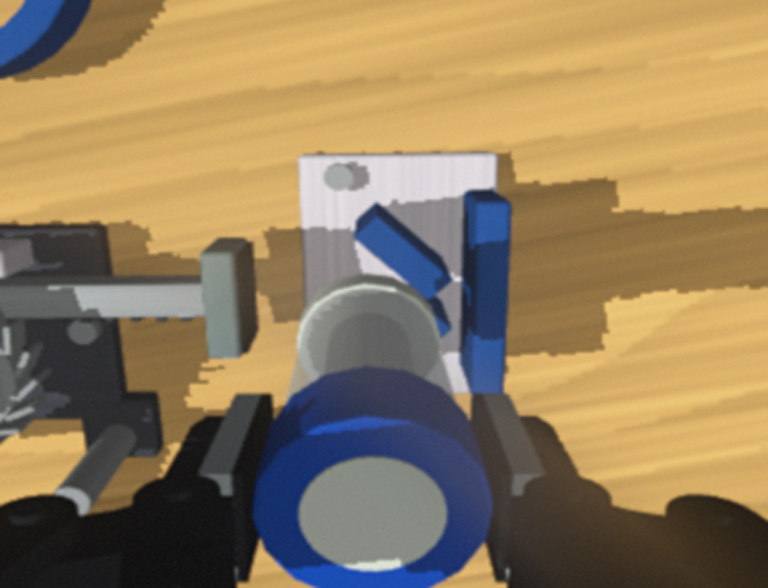

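View pics/s11c.png

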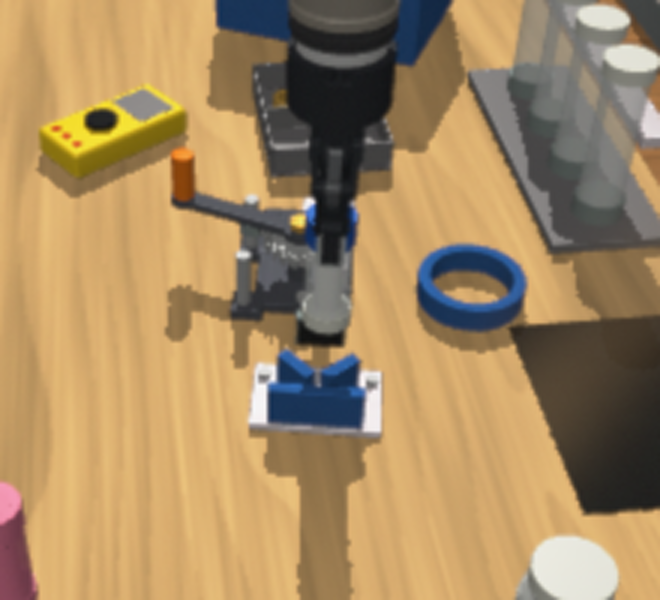

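Emit:
{"op": "jog_arm", "data": {
  "increments": [
    [0.3,0.5,0,-3,10,0,200],
    [0,0,0,0,0,0,200]
  ]
}}

```text
time: 10.72
position: [0.5986, -0.0063, 0.132]
tool_rot: [0.994, -0.105, 0.002, -0.001]
contact_force: [0.1, 0.3, -2.0]
gripper_width: 0.039
```

Emit:
{"op": "jog_arm", "data": {
  "increments": [
    [0,0,0,0,0,-15,200],
    [0,0,0,0,0,-10,200],
    [0,0,0,0,0,0,200]
  ]
}}

```text
time: 11.1
position: [0.5986, -0.0064, 0.1056]
tool_rot: [0.994, -0.105, 0.002, -0.001]
contact_force: [-0.7, 0.3, -2.4]
gripper_width: 0.039
```

Run:
```python
from h import *
st()
```

```text
t 11.10 p [ 0.5986 -0.0064  0.1056] tilt fix rx,ry deg [-0.05  0.28] yaw ydir -102.1 F [-0.68  0.25 -2.37] w 0.0390
```

Emit:
{"op": "jog_arm", "data": {
  "increments": [
    [0,0.3,0,-1,0,-15,200],
    [0,0,0,0,0,-15,200],
    [0,0,0,0,0,-15,200],
    [0,0,0,0,0,0,200]
  ]
}}

```text
time: 11.6
position: [0.5965, -0.0067, 0.0561]
tool_rot: [0.994, -0.105, -0.002, -0.0]
contact_force: [-0.3, 0.3, -1.7]
gripper_width: 0.0387
```

Run:
```python
from h import *
o=st(); im=camera('wrist');cv2.imwrite('pics/w12.png',im)
cv2.imwrite('pics/w12c.png',cv2.resize(im[60:340,160:480],None,fx=2.4,fy=2.1,interpolation=2))
st()
```

```text
t 11.60 p [ 0.5965 -0.0067  0.0561] tilt fix rx,ry deg [-0.04 -0.18] yaw ydir -102.1 F [-0.33  0.33 -1.65] w 0.0387
t 11.65 p [ 0.5973 -0.0067  0.057 ] tilt fix rx,ry deg [-0.05 -0.08] yaw ydir -102.1 F [ 0.64  0.44 -1.01] w 0.0392
```

View pics/w12c.png

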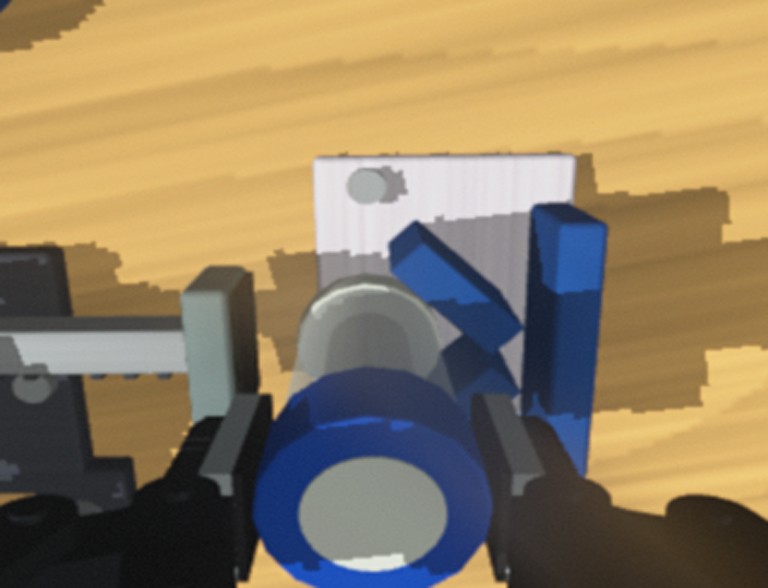

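Emit:
{"op": "jog_arm", "data": {
  "increments": [
    [0,0,0,0,0,-3,200],
    [0,0,0,0,0,-2,200],
    [0,0,0,0,0,-1,200]
  ]
}}

```text
time: 12.02
position: [0.5989, -0.0065, 0.0523]
tool_rot: [0.994, -0.105, 0.001, -0.001]
contact_force: [-0.4, 0.1, -2.2]
gripper_width: 0.0389
```

Emit:
{"op": "jog_arm", "data": {
  "increments": [
    [0,0,0,-1,0,-2,200],
    [0,0,0,0,0,-1,200]
  ]
}}

```text
time: 12.28
position: [0.5986, -0.0065, 0.0505]
tool_rot: [0.994, -0.105, 0.002, -0.001]
contact_force: [-2.0, -0.7, 4.9]
gripper_width: 0.0388
```

Emit:
{"op": "jog_arm", "data": {
  "increments": [
    [0,0,0,0,0,0,120],
    [0,0,0,0,0,0,110],
    [0,0,0,0,0,0,90],
    [0,0,0,0,0,0,60],
    [0,0,0,0,0,0,30]
  ]
}}

```text
time: 12.9
position: [0.5993, -0.0064, 0.0509]
tool_rot: [0.994, -0.105, 0.003, -0.001]
contact_force: [0.3, 0.1, 0.2]
gripper_width: 0.0755
```

Run:
```python
from h import *
o=st(); im=camera('wrist');cv2.imwrite('pics/w13.png',im)
cv2.imwrite('pics/w13c.png',cv2.resize(im[60:340,160:480],None,fx=2.4,fy=2.1,interpolation=2))
st()
```

```text
t 12.90 p [ 0.5993 -0.0064  0.0509] tilt fix rx,ry deg [-0.05  0.33] yaw ydir -102.1 F [0.31 0.07 0.23] w 0.0755
t 12.95 p [ 0.5993 -0.0064  0.051 ] tilt fix rx,ry deg [-0.05  0.34] yaw ydir -102.1 F [-0.37  0.15 -0.41] w 0.0751
```

View pics/w13c.png

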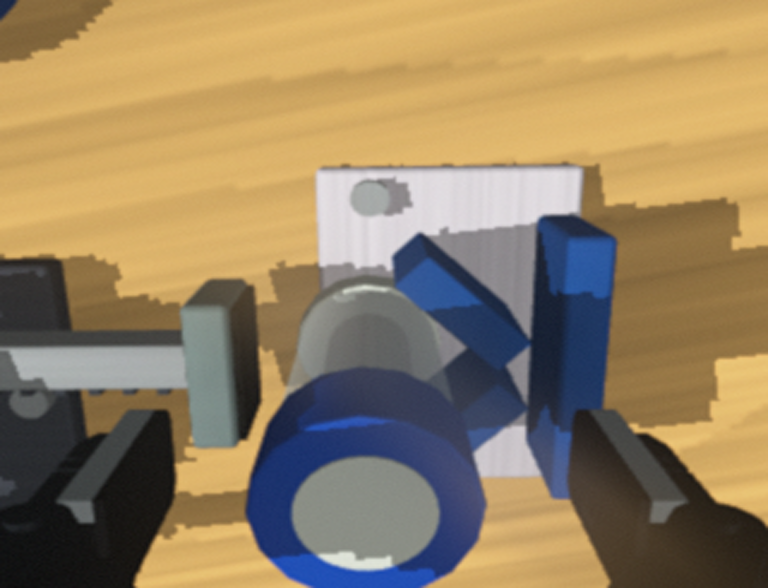

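Emit:
{"op": "jog_arm", "data": {
  "increments": [
    [0,0,0,0,0,10,0],
    [0,0,0,0,0,30,0],
    [0,0,0,0,0,45,0],
    [0,0,0,0,0,35,60],
    [0,0,-4,-20,40,0,90],
    [0,0,-4,-20,40,0,90],
    [0,0,-4,-20,40,0,90],
    [0,0,-4,-20,40,0,90],
    [0,0,-4,-18,30,0,90],
    [0,0,0,0,0,0,90]
  ]
}}

```text
time: 14.2
position: [0.4992, 0.1893, 0.183]
tool_rot: [0.959, -0.283, 0.008, -0.003]
contact_force: [-0.5, -0.2, 0.0]
gripper_width: 0.0552
```

Run:
```python
from h import *
o=st(); im=camera('wrist');cv2.imwrite('pics/w14.png',im)
print(tip_of('knob','wrist'),proj('wrist',[.498,.192,.114],o))
st()
```

```text
t 14.20 p [0.4992 0.1893 0.183 ] tilt fix rx,ry deg [-0.05  0.95] yaw ydir -122.8 F [-0.46 -0.19  0.02] w 0.0552
[{'position': [312.8, 201.9], 'conf': 0.92}] [313.02316682 206.06215966]
t 14.30 p [0.5015 0.1851 0.1827] tilt fix rx,ry deg [0.1  1.01] yaw ydir -123.2 F [ 0.52 -0.44 -0.43] w 0.0548
```

View pics/w14.png

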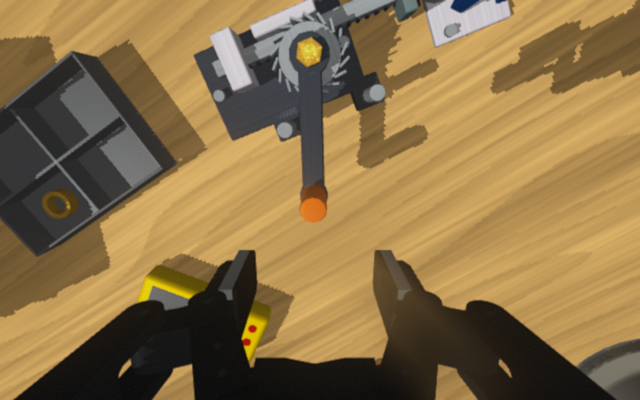

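Emit:
{"op": "jog_arm", "data": {
  "increments": [
    [0,1,0,-3,6,-20,90],
    [0,0,0,0,0,-25,90],
    [0,0,0,0,0,0,90]
  ]
}}

```text
time: 14.68
position: [0.4999, 0.1868, 0.1341]
tool_rot: [0.957, -0.289, -0.001, 0.002]
contact_force: [-0.7, 0.0, -0.4]
gripper_width: 0.0553
```

Run:
```python
from h import *
o=st(); im=camera('wrist');cv2.imwrite('pics/w15.png',im)
print(tip_of('knob','wrist'),proj('wrist',[.498,.192,.114],o))
st()
```

```text
t 14.68 p [0.4999 0.1868 0.1341] tilt fix rx,ry deg [ 0.23 -0.15] yaw ydir -123.6 F [-0.66  0.01 -0.38] w 0.0553
[{'position': [309.6, 223.8], 'conf': 0.65}] [308.87385375 230.28179481]
t 14.78 p [0.5017 0.1881 0.1366] tilt fix rx,ry deg [0.11 0.13] yaw ydir -123.6 F [-0.41 -0.3   0.49] w 0.0554
```

View pics/w15.png

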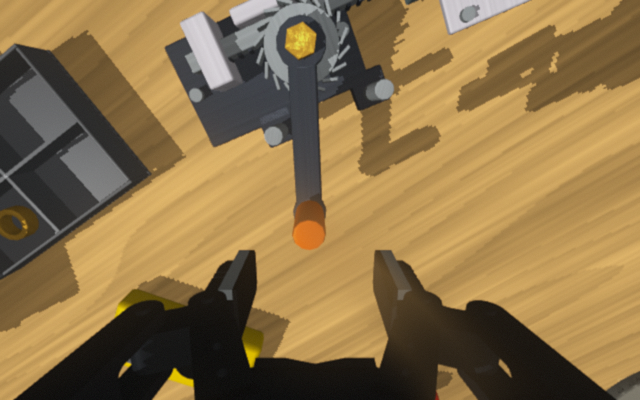

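Emit:
{"op": "jog_arm", "data": {
  "increments": [
    [0,0,0,-5,5,-20,90],
    [0,0,0,0,0,-10,90],
    [0,0,0,0,0,0,90]
  ]
}}

```text
time: 15.15
position: [0.4997, 0.1931, 0.1085]
tool_rot: [0.957, -0.29, 0.004, -0.001]
contact_force: [1.1, -0.9, -0.5]
gripper_width: 0.0554
```

Run:
```python
from h import *
o=st(); im=camera('wrist');cv2.imwrite('pics/w16.png',im)
print(proj('wrist',[.4965,.193,.114],o))
cv2.imwrite('pics/w16c.png',cv2.resize(im[130:400,170:470],None,fx=2.2,fy=2.2,interpolation=2))
```

```text
t 15.15 p [0.4997 0.1931 0.1085] tilt fix rx,ry deg [0.   0.43] yaw ydir -123.7 F [ 1.06 -0.93 -0.51] w 0.0554
[317.39190525 243.9038283 ]
```

View pics/w16c.png

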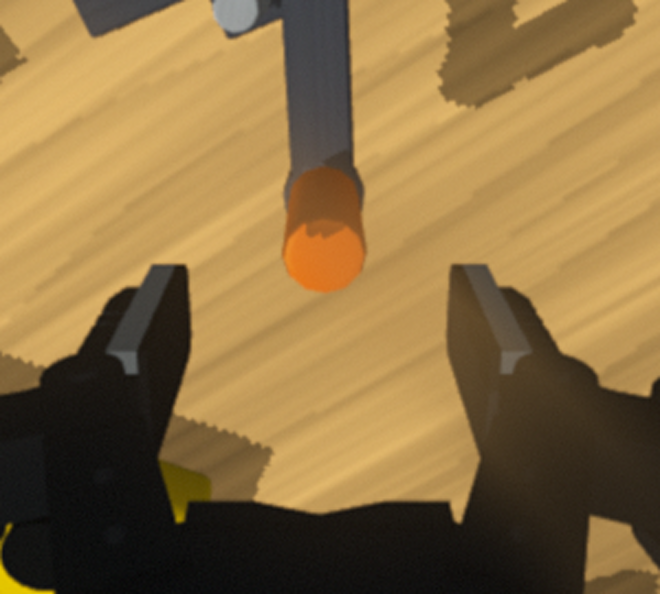

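Emit:
{"op": "jog_arm", "data": {
  "increments": [
    [0,0.4,0,-3,0,-15,90],
    [0,0,0,0,0,-20,90],
    [0,0,0,0,0,-15,90],
    [0,0,0,0,0,-10,90],
    [0,0,0,0,0,-5,120],
    [0,0,0,0,0,0,150]
  ]
}}

```text
time: 15.95
position: [0.4984, 0.1934, 0.0419]
tool_rot: [0.957, -0.29, 0.002, -0.001]
contact_force: [0.1, 0.3, 0.4]
gripper_width: 0.0352
```

Run:
```python
from h import *
o=st(); im=camera('wrist');cv2.imwrite('pics/w17.png',im)
print(proj('wrist',[.4965,.193,.114],o))
cv2.imwrite('pics/w17c.png',cv2.resize(im[130:400,170:470],None,fx=2.2,fy=2.2,interpolation=2))
```

```text
t 15.95 p [0.4984 0.1934 0.0419] tilt fix rx,ry deg [-0.09  0.23] yaw ydir -123.8 F [0.11 0.28 0.38] w 0.0352
[317.05941907 314.42172902]
```

View pics/w17c.png

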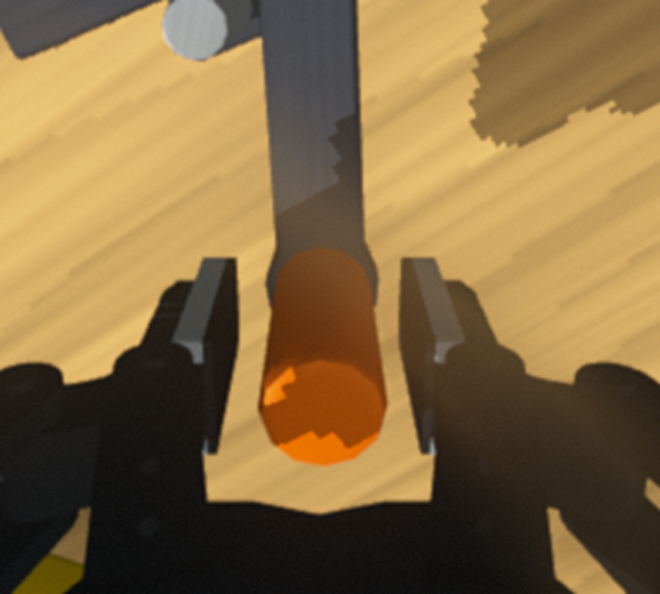

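Emit:
{"op": "jog_arm", "data": {
  "increments": [
    [0,0,4,-4,-7,0,165],
    [0,0,7,-7,-13,0,165],
    [0,0,7,-5,-14,0,165],
    [0,0,7,-3,-14,0,165]
  ]
}}

```text
time: 16.5
position: [0.4821, 0.1485, 0.0453]
tool_rot: [0.998, -0.068, 0.005, -0.005]
contact_force: [0.3, 0.4, 0.0]
gripper_width: 0.0304
```

```bash
cat >> h.py <<'E'
C=np.array([.5995,.129])
def lev():
    o=st(); v=o['position'][:2]-C; phi=np.degrees(np.arctan2(v[1],v[0]))%360
    Rm=R.from_quat(o['tool_rot']).as_matrix(); yd=np.degrees(np.arctan2(Rm[1,1],Rm[0,1]))
    t=np.array([np.sin(np.radians(phi)),-np.cos(np.radians(phi))])  # clockwise tangent
    r=v/np.linalg.norm(v)
    print('phi %.1f theta %.3f rad  r %.1f mm, yaw err(rz needed) %.1f'%(phi,np.radians(169-phi),1e3*np.linalg.norm(v),(phi-270-yd+180)%360-180),'Ft(cw) %.2f Fr %.2f'%(o['contact_force'][:2]@t,o['contact_force'][:2]@r))
    return o
E
python3 -c "
from h import *
lev()"
```

```text
t 16.50 p [0.4821 0.1485 0.0453] tilt fix rx,ry deg [-0.55  0.57] yaw ydir -97.7 F [0.29 0.42 0.03] w 0.0304
phi 170.6 theta -0.027 rad  r 119.0 mm, yaw err(rz needed) -1.7 Ft(cw) 0.46 Fr -0.21
```

Emit:
{"op": "jog_arm", "data": {
  "increments": [
    [-0.5,0.5,5,-2,-15,-2,165],
    [0,0,7,0,-15,0,165],
    [0,0,6,2,-12,0,165]
  ]
}}

```text
time: 16.88
position: [0.4837, 0.1066, 0.0457]
tool_rot: [0.995, 0.095, 0.003, -0.002]
contact_force: [-0.7, 1.4, 0.1]
gripper_width: 0.0296
```

```bash
python3 -c "
from h import *
lev()"
```

```text
t 16.88 p [0.4837 0.1066 0.0457] tilt fix rx,ry deg [-0.21  0.29] yaw ydir -79.1 F [-0.69  1.43  0.07] w 0.0296
phi 190.9 theta -0.383 rad  r 118.0 mm, yaw err(rz needed) 0.0 Ft(cw) 1.53 Fr 0.41
```

Emit:
{"op": "jog_arm", "data": {
  "increments": [
    [0,0,3,0,-7,-2,165],
    [0,0,3,1,-5,0,165],
    [0,0,0,1,-3,0,165]
  ]
}}

```text
time: 17.25
position: [0.4854, 0.0985, 0.0448]
tool_rot: [0.989, 0.15, 0.004, -0.007]
contact_force: [-1.0, 4.8, -3.0]
gripper_width: 0.0303
```

```bash
python3 -c "
from h import *
lev()"
```

```text
t 17.25 p [0.4854 0.0985 0.0448] tilt fix rx,ry deg [-0.89  0.36] yaw ydir -72.7 F [-1.04  4.78 -3.04] w 0.0303
phi 195.0 theta -0.453 rad  r 118.1 mm, yaw err(rz needed) -2.3 Ft(cw) 4.88 Fr -0.23
```

Run:
```python
from h import *
o=lev(); im=camera('wrist');cv2.imwrite('pics/w18.png',im)
```

```text
t 17.25 p [0.4854 0.0985 0.0448] tilt fix rx,ry deg [-0.89  0.36] yaw ydir -72.7 F [-1.04  4.78 -3.04] w 0.0303
phi 195.0 theta -0.453 rad  r 118.1 mm, yaw err(rz needed) -2.3 Ft(cw) 4.88 Fr -0.23
```

View pics/w18.png

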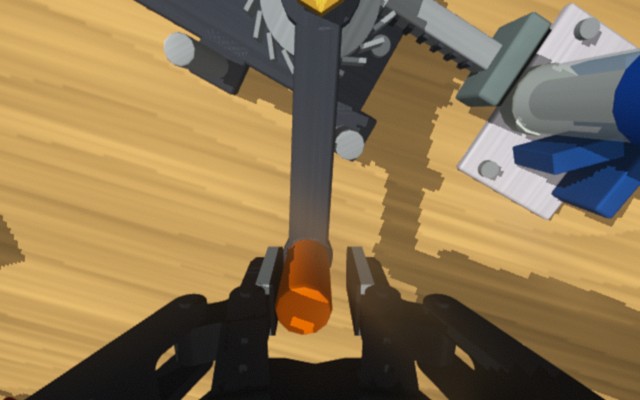

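Emit:
{"op": "jog_arm", "data": {
  "increments": [
    [-0.5,0.3,-7,-4,14,-2,165],
    [0,0,-7,-2,15,0,165],
    [0,0,-7,0,15,0,165],
    [0,0,-7,2,15,0,165]
  ]
}}

```text
time: 17.8
position: [0.4829, 0.1556, 0.0445]
tool_rot: [0.995, -0.103, 0.004, -0.001]
contact_force: [1.4, -3.6, -2.1]
gripper_width: 0.0298
```

```bash
python3 -c "
from h import *
lev()"
```

```text
t 17.80 p [0.4829 0.1556 0.0445] tilt fix rx,ry deg [-0.02  0.41] yaw ydir -101.9 F [ 1.41 -3.59 -2.05] w 0.0298
phi 167.2 theta 0.032 rad  r 119.6 mm, yaw err(rz needed) -1.0 Ft(cw) -3.18 Fr -2.17
```

Emit:
{"op": "jog_arm", "data": {
  "increments": [
    [0,0.3,-8,4,14,-1,165],
    [0,0,-7,6,14,0,165],
    [0,0,-7,7,13,0,165]
  ]
}}

```text
time: 18.18
position: [0.4972, 0.1907, 0.0438]
tool_rot: [0.954, -0.299, -0.001, 0.006]
contact_force: [-0.8, -4.1, 0.8]
gripper_width: 0.0302
```

```bash
python3 -c "
from h import *
lev()"
```

```text
t 18.18 p [0.4972 0.1907 0.0438] tilt fix rx,ry deg [ 0.65 -0.38] yaw ydir -124.8 F [-0.82 -4.1   0.79] w 0.0302
phi 148.9 theta 0.351 rad  r 119.5 mm, yaw err(rz needed) 3.7 Ft(cw) -3.93 Fr -1.41
```

Emit:
{"op": "jog_arm", "data": {
  "increments": [
    [0.6,-0.3,-2,4,7,0,165],
    [0,0,-2,4,6,0,165],
    [0,0,0,3,4,0,165]
  ]
}}

```text
time: 18.55
position: [0.5055, 0.2051, 0.0438]
tool_rot: [0.943, -0.332, -0.003, 0.004]
contact_force: [-4.2, -2.3, 1.0]
gripper_width: 0.0303
```

```bash
python3 -c "
from h import *
lev();im=camera('wrist');cv2.imwrite('pics/w19.png',im)"
```

```text
t 18.55 p [0.5055 0.2051 0.0438] tilt fix rx,ry deg [ 0.31 -0.43] yaw ydir -128.8 F [-4.23 -2.3   1.01] w 0.0303
phi 141.0 theta 0.489 rad  r 121.0 mm, yaw err(rz needed) -0.2 Ft(cw) -4.45 Fr 1.84
```

View pics/w19.png

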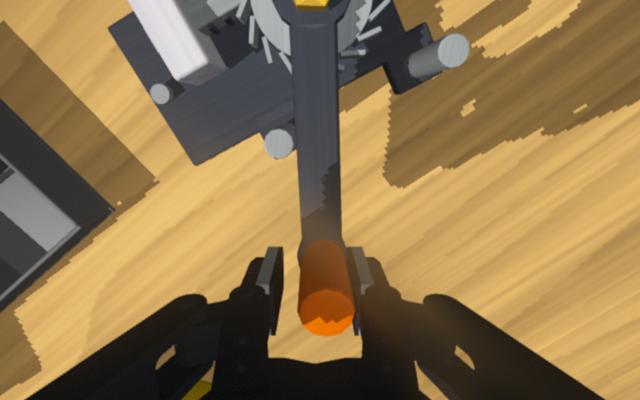

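Emit:
{"op": "jog_arm", "data": {
  "increments": [
    [0,0,7,-8,-12,0,165],
    [0,0,7,-7,-13,0,165],
    [0,0,7,-5,-14,0,165],
    [0,0,7,-4,-14,0,165],
    [0,0,7,-2,-15,0,165]
  ]
}}

```text
time: 19.23
position: [0.4868, 0.1456, 0.0475]
tool_rot: [1.0, -0.018, 0.006, -0.006]
contact_force: [-0.2, 0.7, -0.2]
gripper_width: 0.0299
```

```bash
python3 -c "
from h import *
lev()"
```

```text
t 19.23 p [0.4868 0.1456 0.0475] tilt fix rx,ry deg [-0.68  0.65] yaw ydir -92.1 F [-0.19  0.72 -0.21] w 0.0299
phi 171.6 theta -0.046 rad  r 113.9 mm, yaw err(rz needed) -6.3 Ft(cw) 0.68 Fr 0.30
```

Emit:
{"op": "jog_arm", "data": {
  "increments": [
    [-0.6,0.6,3,-5,-14,-3,165],
    [0,0,5,-2,-15,-1,165],
    [0,0,6,1,-14,0,165],
    [0,0,4,1,-8,0,165],
    [0,0,2,1,-5,0,165]
  ]
}}

```text
time: 19.85
position: [0.4893, 0.1001, 0.0468]
tool_rot: [0.986, 0.165, 0.01, -0.012]
contact_force: [-3.5, 11.9, -7.9]
gripper_width: 0.0302
```

```bash
python3 -c "
from h import *
lev()"
```

```text
t 19.85 p [0.4893 0.1001 0.0468] tilt fix rx,ry deg [-1.51  0.88] yaw ydir -70.9 F [-3.53 11.86 -7.92] w 0.0302
phi 194.7 theta -0.449 rad  r 113.9 mm, yaw err(rz needed) -4.4 Ft(cw) 12.37 Fr 0.41
```

Emit:
{"op": "jog_arm", "data": {
  "increments": [
    [-1,0.5,-5,-6,13,-2,165],
    [-0.5,0.4,-6,-4,14,-1,165],
    [0,0,-7,-1,14,0,165]
  ]
}}

```text
time: 20.23
position: [0.4835, 0.1408, 0.045]
tool_rot: [1.0, 0.004, 0.006, 0.001]
contact_force: [0.9, -3.3, -2.7]
gripper_width: 0.0302
```

```bash
python3 -c "
from h import *
lev()"
```

```text
t 20.23 p [0.4835 0.1408 0.045 ] tilt fix rx,ry deg [0.07 0.69] yaw ydir -89.5 F [ 0.9  -3.32 -2.75] w 0.0302
phi 174.2 theta -0.091 rad  r 116.6 mm, yaw err(rz needed) -6.3 Ft(cw) -3.22 Fr -1.23
```

Emit:
{"op": "jog_arm", "data": {
  "increments": [
    [0,0.5,-5,-1,6,-1,165],
    [0,0,-4,0,6,0,165],
    [0,0,-3,1,6,0,165]
  ]
}}

```text
time: 20.6
position: [0.4867, 0.1554, 0.0448]
tool_rot: [0.995, -0.104, 0.004, 0.003]
contact_force: [-2.0, -3.6, 1.2]
gripper_width: 0.0298
```

Emit:
{"op": "jog_arm", "data": {
  "increments": [
    [0,0,-3,1,6,0,165],
    [0,0,-3,2,6,0,165]
  ]
}}

```text
time: 20.85
position: [0.4894, 0.1644, 0.0447]
tool_rot: [0.987, -0.158, 0.004, 0.005]
contact_force: [-3.9, -3.3, 1.7]
gripper_width: 0.0297
```

```bash
python3 -c "
from h import *
lev()"
```

```text
t 20.85 p [0.4894 0.1644 0.0447] tilt fix rx,ry deg [0.66 0.35] yaw ydir -108.1 F [-3.91 -3.25  1.66] w 0.0297
phi 162.2 theta 0.119 rad  r 115.6 mm, yaw err(rz needed) 0.3 Ft(cw) -4.29 Fr 2.73
```

Emit:
{"op": "jog_arm", "data": {
  "increments": [
    [0.5,0.3,-3,0,6,0,165],
    [0,0,-3,1,6,0,165]
  ]
}}

```text
time: 21.1
position: [0.4924, 0.1732, 0.0449]
tool_rot: [0.978, -0.211, 0.002, 0.003]
contact_force: [-0.4, -4.4, -0.8]
gripper_width: 0.0302
```

Emit:
{"op": "jog_arm", "data": {
  "increments": [
    [0,0,-3,2,5,0,165],
    [0,0,-3,2,5,0,165]
  ]
}}

```text
time: 21.35
position: [0.4961, 0.1806, 0.0448]
tool_rot: [0.965, -0.263, 0.002, 0.004]
contact_force: [-3.5, -2.6, 1.6]
gripper_width: 0.0301
```

```bash
python3 -c "
from h import *
lev()"
```

```text
t 21.35 p [0.4961 0.1806 0.0448] tilt fix rx,ry deg [0.53 0.07] yaw ydir -120.6 F [-3.46 -2.56  1.63] w 0.0301
phi 153.5 theta 0.271 rad  r 115.5 mm, yaw err(rz needed) 4.0 Ft(cw) -3.84 Fr 1.95
```

Emit:
{"op": "jog_arm", "data": {
  "increments": [
    [0.4,0,0,1,7,0,165],
    [0,0,-1,2,7,0,165]
  ]
}}

```text
time: 21.6
position: [0.5009, 0.1924, 0.0449]
tool_rot: [0.962, -0.272, 0.002, 0.002]
contact_force: [0.4, -4.8, -1.1]
gripper_width: 0.0299
```

Emit:
{"op": "jog_arm", "data": {
  "increments": [
    [0,0,-2,2,6,0,165],
    [0,0,-2,3,6,0,165]
  ]
}}

```text
time: 21.85
position: [0.5076, 0.2032, 0.045]
tool_rot: [0.952, -0.307, 0.004, 0.002]
contact_force: [-0.4, -4.1, -0.2]
gripper_width: 0.0303
```

```bash
python3 -c "
from h import *
lev()"
```

```text
t 21.85 p [0.5076 0.2032 0.045 ] tilt fix rx,ry deg [0.37 0.31] yaw ydir -125.8 F [-0.37 -4.13 -0.23] w 0.0303
phi 141.1 theta 0.487 rad  r 118.1 mm, yaw err(rz needed) -3.1 Ft(cw) -3.44 Fr -2.31
```

Run:
```python
from h import *
a=camera('side');b=camera('top')
cv2.imwrite('pics/c20.png',np.hstack([cv2.resize(a[130:250,290:400],(440,480),interpolation=2),cv2.resize(b[120:200,210:350],(350*1,200),interpolation=2).repeat(1,0) if 0 else cv2.resize(b[120:216,262:350],(352,480)[:1]+(480,),interpolation=2)]))
```

```text
(no output)
```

View pics/c20.png

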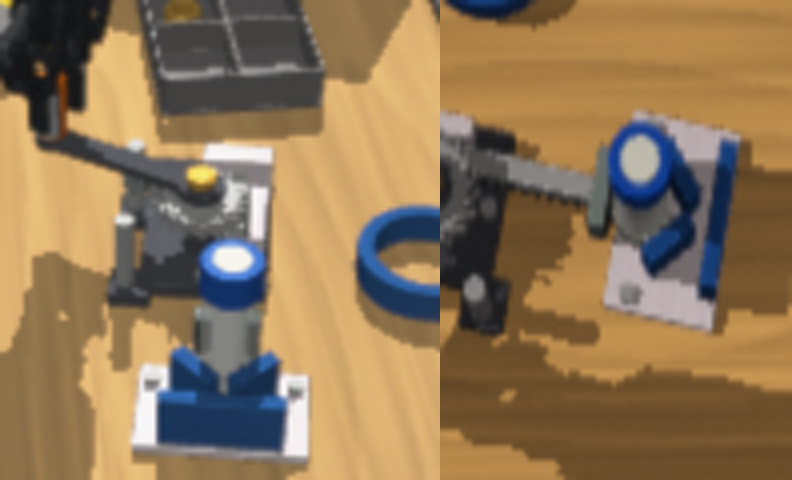

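Emit:
{"op": "jog_arm", "data": {
  "increments": [
    [0,0,4,-10,-11,-1,165],
    [0,0,7,-8,-13,0,165],
    [0,0,7,-6,-14,0,165],
    [0,0,7,-5,-14,0,165],
    [0,0,6,-3,-15,0,165]
  ]
}}

```text
time: 22.58
position: [0.4799, 0.1514, 0.0478]
tool_rot: [1.0, -0.025, 0.008, -0.012]
contact_force: [-0.4, 0.3, 0.8]
gripper_width: 0.0303
```

```bash
python3 -c "
from h import *
lev()"
```

```text
t 22.57 p [0.4799 0.1514 0.0478] tilt fix rx,ry deg [-1.33  0.98] yaw ydir -92.8 F [-0.44  0.26  0.76] w 0.0303
phi 169.4 theta -0.007 rad  r 121.7 mm, yaw err(rz needed) -7.8 Ft(cw) 0.17 Fr 0.48
```

Emit:
{"op": "jog_arm", "data": {
  "increments": [
    [-1.2,0.9,1,-1,-14,-4,165],
    [0,0,5,0,-15,0,165],
    [0,0,6,1,-14,0,165],
    [0,0,4,2,-10,0,165],
    [0,0,2,1,-5,0,165]
  ]
}}

```text
time: 23.2
position: [0.4864, 0.0996, 0.045]
tool_rot: [0.991, 0.137, 0.003, -0.006]
contact_force: [-1.2, 1.2, 0.6]
gripper_width: 0.0299
```

```bash
python3 -c "
from h import *
lev()"
```

```text
t 23.20 p [0.4864 0.0996 0.045 ] tilt fix rx,ry deg [-0.72  0.25] yaw ydir -74.2 F [-1.19  1.2   0.63] w 0.0299
phi 194.6 theta -0.446 rad  r 116.9 mm, yaw err(rz needed) -1.2 Ft(cw) 1.46 Fr 0.84
```

Emit:
{"op": "jog_arm", "data": {
  "increments": [
    [-0.6,0.2,0,0,-4,-1,165],
    [0,0,0,0,-3,0,165]
  ]
}}

```text
time: 23.45
position: [0.4867, 0.0986, 0.0445]
tool_rot: [0.99, 0.138, 0.001, -0.004]
contact_force: [-0.5, 6.0, -2.5]
gripper_width: 0.0302
```

```bash
python3 -c "
from h import *
lev()"
```

```text
t 23.45 p [0.4867 0.0986 0.0445] tilt fix rx,ry deg [-0.52  0.1 ] yaw ydir -74.1 F [-0.48  5.99 -2.5 ] w 0.0302
phi 195.1 theta -0.455 rad  r 116.9 mm, yaw err(rz needed) -0.8 Ft(cw) 5.91 Fr -1.09
```

Emit:
{"op": "jog_arm", "data": {
  "increments": [
    [-0.5,0,-4,-5,10,-1,165],
    [0,0,-4,-2,9,0,165],
    [0,0,-4,-1,8,0,165]
  ]
}}

```text
time: 23.82
position: [0.4803, 0.1235, 0.0431]
tool_rot: [1.0, 0.029, 0.002, 0.002]
contact_force: [1.5, -2.3, 0.9]
gripper_width: 0.03
```

Emit:
{"op": "jog_arm", "data": {
  "increments": [
    [0,0,-3,-1,6,0,165],
    [0,0,-2,0,5,0,165]
  ]
}}

```text
time: 24.08
position: [0.4808, 0.1293, 0.0429]
tool_rot: [1.0, -0.017, 0.003, 0.007]
contact_force: [-0.8, -5.3, 1.7]
gripper_width: 0.0298
```

```bash
python3 -c "
from h import *
lev()"
```

```text
t 24.07 p [0.4808 0.1293 0.0429] tilt fix rx,ry deg [0.81 0.28] yaw ydir -92.0 F [-0.75 -5.27  1.74] w 0.0298
phi 179.8 theta -0.189 rad  r 118.7 mm, yaw err(rz needed) 1.8 Ft(cw) -5.27 Fr 0.74
```

Emit:
{"op": "jog_arm", "data": {
  "increments": [
    [0.5,0.2,-1,0,4,0,165],
    [0,0,-1,0,4,0,165]
  ]
}}

```text
time: 24.32
position: [0.4809, 0.1331, 0.0426]
tool_rot: [0.999, -0.037, 0.0, 0.006]
contact_force: [-1.6, -4.4, 2.5]
gripper_width: 0.0301
```

Emit:
{"op": "jog_arm", "data": {
  "increments": [
    [0,0,-1,0,4,0,165],
    [0,0,-1,0,4,0,165]
  ]
}}

```text
time: 24.58
position: [0.4809, 0.1402, 0.0426]
tool_rot: [0.998, -0.056, -0.0, 0.007]
contact_force: [-1.3, -3.0, 1.7]
gripper_width: 0.0299
```

```bash
python3 -c "
from h import *
lev()"
```

```text
t 24.57 p [0.4809 0.1402 0.0426] tilt fix rx,ry deg [ 0.75 -0.08] yaw ydir -96.4 F [-1.28 -3.04  1.75] w 0.0299
phi 174.6 theta -0.098 rad  r 119.2 mm, yaw err(rz needed) 1.0 Ft(cw) -3.14 Fr 0.99
```

Emit:
{"op": "jog_arm", "data": {
  "increments": [
    [0.5,0,-2,0,5,0,165],
    [0,0,-2,0,5,0,165]
  ]
}}

```text
time: 24.82
position: [0.482, 0.1509, 0.0428]
tool_rot: [0.996, -0.093, 0.0, 0.002]
contact_force: [0.9, -4.0, -0.6]
gripper_width: 0.0302
```

Emit:
{"op": "jog_arm", "data": {
  "increments": [
    [0,0,-2,1,5,0,165],
    [0,0,-2,1,5,0,165]
  ]
}}

```text
time: 25.08
position: [0.4838, 0.1599, 0.0427]
tool_rot: [0.991, -0.13, -0.0, 0.003]
contact_force: [-1.2, -6.9, 4.1]
gripper_width: 0.0299
```

```bash
python3 -c "
from h import *
lev()"
```

```text
t 25.07 p [0.4838 0.1599 0.0427] tilt fix rx,ry deg [ 0.3  -0.04] yaw ydir -105.0 F [-1.24 -6.94  4.09] w 0.0299
phi 165.1 theta 0.069 rad  r 119.8 mm, yaw err(rz needed) 0.0 Ft(cw) -7.02 Fr -0.60
```

Run:
```python
from h import *
a=camera('side'); lev(); b=camera('top'); lev()
cv2.imwrite('pics/c21.png',np.hstack([cv2.resize(a[130:250,290:400],(440,480),interpolation=2),cv2.resize(b[120:216,262:350],(352,480),interpolation=2)]))
```

```text
t 25.12 p [0.4839 0.1607 0.0427] tilt fix rx,ry deg [ 0.27 -0.03] yaw ydir -105.0 F [-1.21 -5.75  2.87] w 0.0299
phi 164.7 theta 0.076 rad  r 119.9 mm, yaw err(rz needed) -0.4 Ft(cw) -5.87 Fr -0.36
t 25.18 p [0.4839 0.1605 0.0427] tilt fix rx,ry deg [ 0.27 -0.02] yaw ydir -104.9 F [-1.39 -4.3   3.02] w 0.0301
phi 164.8 theta 0.074 rad  r 119.8 mm, yaw err(rz needed) -0.3 Ft(cw) -4.51 Fr 0.21
```

View pics/c21.png

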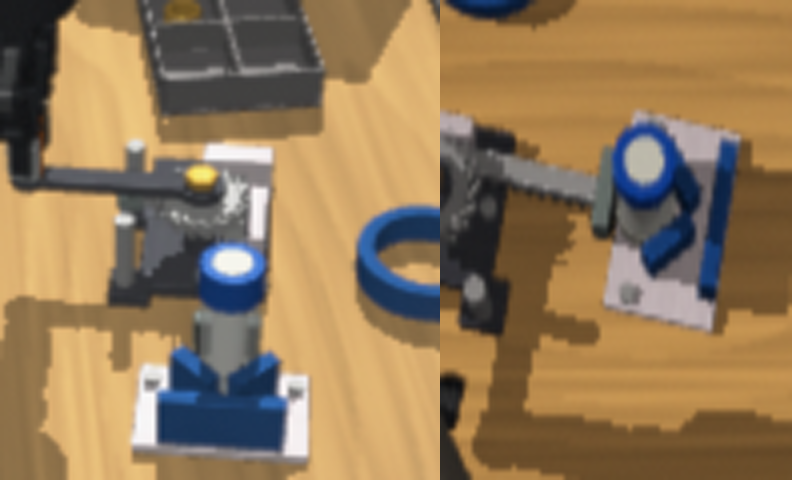

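Emit:
{"op": "jog_arm", "data": {
  "increments": [
    [0.2,0,0,1,3,0,165]
  ]
}}

```text
time: 25.3
position: [0.4841, 0.1622, 0.0426]
tool_rot: [0.991, -0.13, -0.001, 0.002]
contact_force: [-2.5, -6.3, 5.2]
gripper_width: 0.0301
```

Emit:
{"op": "jog_arm", "data": {
  "increments": [
    [0,0,0,1,3,0,165]
  ]
}}

```text
time: 25.42
position: [0.4842, 0.1634, 0.0425]
tool_rot: [0.991, -0.131, -0.002, 0.004]
contact_force: [-2.6, -7.2, 5.9]
gripper_width: 0.0301
```

```bash
python3 -c "
from h import *
lev();camera('top');lev()"
```

```text
t 25.43 p [0.4842 0.1634 0.0425] tilt fix rx,ry deg [ 0.37 -0.27] yaw ydir -105.1 F [-2.64 -7.21  5.94] w 0.0301
phi 163.4 theta 0.098 rad  r 120.3 mm, yaw err(rz needed) -1.5 Ft(cw) -7.67 Fr 0.47
t 25.48 p [0.4842 0.1639 0.0424] tilt fix rx,ry deg [ 0.34 -0.26] yaw ydir -105.1 F [-2.58 -5.76  3.33] w 0.0304
phi 163.2 theta 0.102 rad  r 120.4 mm, yaw err(rz needed) -1.8 Ft(cw) -6.26 Fr 0.80
```

Emit:
{"op": "jog_arm", "data": {
  "increments": [
    [0,0,0,1,2,0,165]
  ]
}}

```text
time: 25.6
position: [0.4844, 0.1646, 0.0423]
tool_rot: [0.991, -0.132, -0.003, 0.004]
contact_force: [-3.0, -6.1, 4.9]
gripper_width: 0.0302
```

```bash
python3 -c "
from h import *
lev();camera('top');lev()"
```

```text
t 25.60 p [0.4844 0.1646 0.0423] tilt fix rx,ry deg [ 0.46 -0.38] yaw ydir -105.2 F [-2.98 -6.05  4.93] w 0.0302
phi 162.8 theta 0.108 rad  r 120.5 mm, yaw err(rz needed) -2.0 Ft(cw) -6.66 Fr 1.06
t 25.65 p [0.4844 0.1649 0.0423] tilt fix rx,ry deg [ 0.45 -0.38] yaw ydir -105.2 F [-2.99 -5.08  4.53] w 0.0301
phi 162.7 theta 0.110 rad  r 120.6 mm, yaw err(rz needed) -2.1 Ft(cw) -5.75 Fr 1.34
```

Emit:
{"op": "jog_arm", "data": {
  "increments": [
    [0.4,-0.3,-1,1,3,0,165]
  ]
}}

```text
time: 25.78
position: [0.4851, 0.1662, 0.0423]
tool_rot: [0.99, -0.142, -0.001, 0.002]
contact_force: [-1.7, -7.6, 6.3]
gripper_width: 0.0304
```

Emit:
{"op": "jog_arm", "data": {
  "increments": [
    [0,0,-1,1,3,0,165]
  ]
}}

```text
time: 25.9
position: [0.4855, 0.1669, 0.0422]
tool_rot: [0.988, -0.152, -0.002, 0.004]
contact_force: [-2.6, -7.7, 5.3]
gripper_width: 0.0296
```

Run:
```python
from h import *
lev(); b=camera('top'); lev(); a=camera('side'); lev()
cv2.imwrite('pics/c22.png',np.hstack([cv2.resize(a[130:250,290:400],(440,480),interpolation=2),cv2.resize(b[120:216,262:350],(352,480),interpolation=2)]))
```

```text
t 25.90 p [0.4855 0.1669 0.0422] tilt fix rx,ry deg [ 0.39 -0.25] yaw ydir -107.5 F [-2.56 -7.68  5.29] w 0.0296
phi 161.6 theta 0.129 rad  r 120.2 mm, yaw err(rz needed) -0.9 Ft(cw) -8.10 Fr 0.01
t 25.95 p [0.4855 0.1672 0.0422] tilt fix rx,ry deg [ 0.38 -0.25] yaw ydir -107.5 F [-1.81 -7.38  5.92] w 0.0299
phi 161.5 theta 0.132 rad  r 120.2 mm, yaw err(rz needed) -1.1 Ft(cw) -7.58 Fr -0.63
t 26.00 p [0.4855 0.1672 0.0422] tilt fix rx,ry deg [ 0.38 -0.25] yaw ydir -107.4 F [-1.93 -6.47  5.87] w 0.0302
phi 161.5 theta 0.132 rad  r 120.2 mm, yaw err(rz needed) -1.1 Ft(cw) -6.75 Fr -0.23
```

View pics/c22.png

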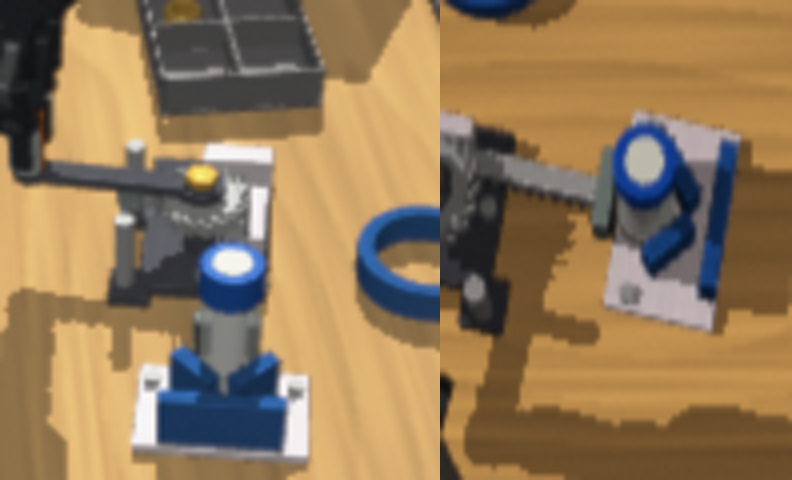

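Emit:
{"op": "jog_arm", "data": {
  "increments": [
    [0,0,0,-1,-4,0,165],
    [0,0,0,0,0,0,120],
    [0,0,0,0,0,0,80]
  ]
}}

```text
time: 26.38
position: [0.4852, 0.1672, 0.0424]
tool_rot: [0.988, -0.152, -0.001, 0.0]
contact_force: [-0.6, -0.3, 0.7]
gripper_width: 0.0584
```

Run:
```python
from h import *
lev(); b=camera('wrist'); cv2.imwrite('pics/w23.png',b)
```

```text
t 26.38 p [0.4852 0.1672 0.0424] tilt fix rx,ry deg [ 0.03 -0.1 ] yaw ydir -107.4 F [-0.55 -0.26  0.67] w 0.0584
phi 161.5 theta 0.131 rad  r 120.5 mm, yaw err(rz needed) -1.0 Ft(cw) -0.43 Fr 0.44
```

View pics/w23.png

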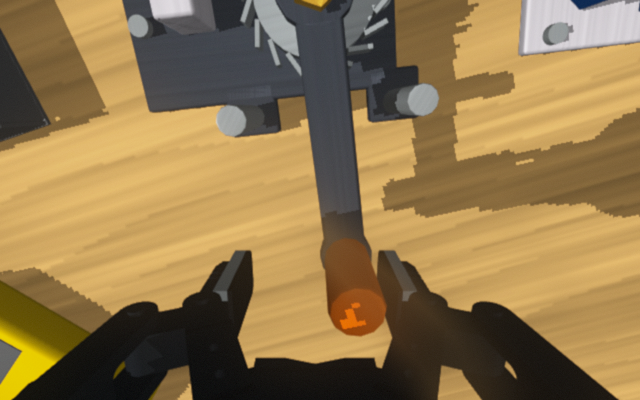

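Emit:
{"op": "jog_arm", "data": {
  "increments": [
    [0,0,0,-2,-6,0,60],
    [0,0,0,0,0,10,40],
    [0,0,0,0,0,30,40],
    [0,0,0,0,0,45,40],
    [0,0,0,0,0,45,40],
    [0,0,0,0,0,0,40]
  ]
}}

```text
time: 27.18
position: [0.4824, 0.1634, 0.1787]
tool_rot: [0.989, -0.151, -0.0, -0.002]
contact_force: [0.2, -0.1, -0.5]
gripper_width: 0.0722
```

Run:
```python
from h import *
lev(); b=camera('wrist'); cv2.imwrite('pics/w24.png',b); print(tip_of('knob','wrist'))
```

```text
t 27.18 p [0.4824 0.1634 0.1787] tilt fix rx,ry deg [-0.19  0.01] yaw ydir -107.3 F [ 0.22 -0.06 -0.53] w 0.0722
phi 163.6 theta 0.094 rad  r 122.0 mm, yaw err(rz needed) 0.9 Ft(cw) 0.00 Fr -0.23
[{'position': [333.9, 194.0], 'conf': 0.91}]
```

View pics/w24.png

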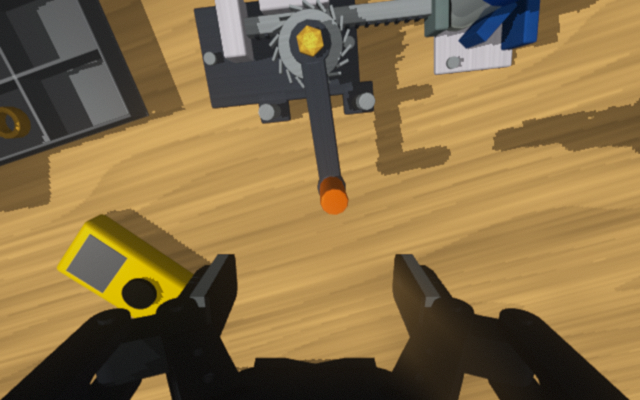

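Emit:
{"op": "jog_arm", "data": {
  "increments": [
    [0,0,2,0,-40,0,0],
    [0,0,2,5,-45,0,0],
    [0,0,2,5,-45,0,0],
    [0,0,0,5,-45,0,0],
    [0,0,0,5,-35,0,0],
    [0,0,0,0,0,0,0],
    [0,0,0,0,0,0,0]
  ]
}}

```text
time: 28.15
position: [0.4902, -0.0526, 0.1641]
tool_rot: [0.995, -0.095, -0.015, 0.0]
contact_force: [0.3, 1.2, 0.4]
gripper_width: 0.0853
```

Run:
```python
from h import *
o=st(); b=camera('wrist'); a=camera('side');t=camera('top'); cv2.imwrite('pics/w25.png',b)
cv2.imwrite('pics/w25c.png',cv2.resize(b[0:180,150:360],None,fx=3.5,fy=3.3,interpolation=2))
cv2.imwrite('pics/s25.png',a);cv2.imwrite('pics/t25.png',t)
st()
```

```text
t 28.15 p [ 0.4902 -0.0526  0.1641] tilt fix rx,ry deg [-0.12 -1.7 ] yaw ydir -100.9 F [0.27 1.17 0.44] w 0.0853
t 28.30 p [ 0.4907 -0.0523  0.1648] tilt fix rx,ry deg [-0.07 -1.61] yaw ydir -100.8 F [-0.45 -0.31 -0.84] w 0.0855
```

View pics/w25c.png

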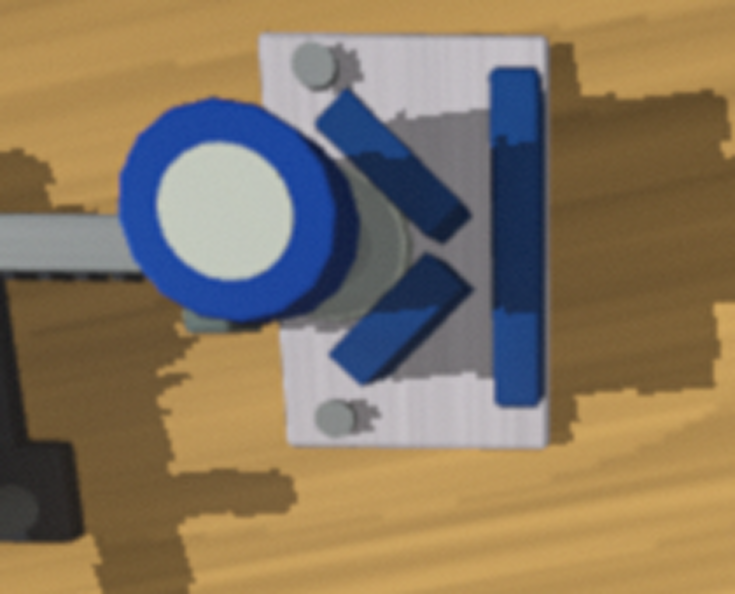

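View pics/s25.png

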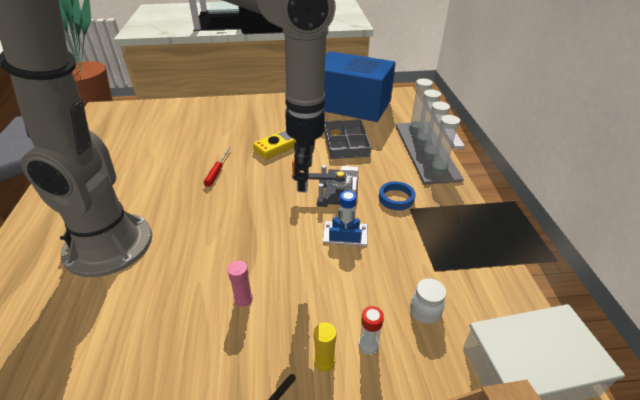

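View pics/t25.png

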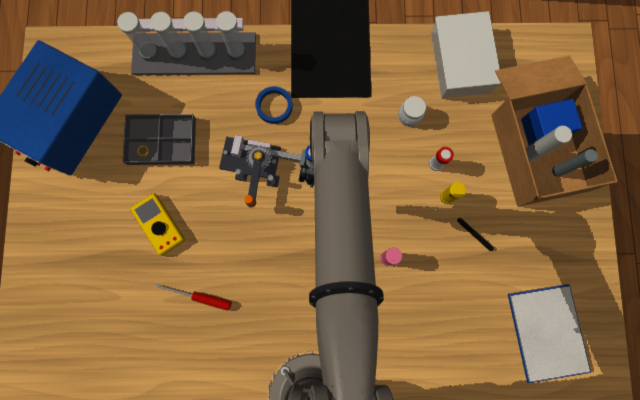

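Run:
```python
from h import *
o=st(); print(atz('wrist',(150+225/3.5,210/3.3),.113,o))
f=lambda p:(p[0]/3.5+150,p[1]/3.3)
pu=[atz('wrist',f(p),.046,o)[:2] for p in [(317,125),(440,243),(330,355),(432,254)]]
d1=pu[0]-pu[1];d2=pu[2]-pu[3]
A=np.array([d1,-d2]).T; s=np.linalg.solve(A,pu[3]-pu[1]); ap=pu[1]+s[0]*d1
b=d1/np.linalg.norm(d1)+d2/np.linalg.norm(d2); b/=np.linalg.norm(b); print('apex',ap,'seat',ap+b*.0283)
c=atz('wrist',(150+225/3.5,210/3.3),.113,o)[:2]
print('along V',(c-ap)@b,'lateral',(c-ap)@[b[1],-b[0]])
```

```text
t 28.30 p [ 0.4907 -0.0523  0.1648] tilt fix rx,ry deg [-0.07 -1.61] yaw ydir -100.8 F [-0.45 -0.31 -0.84] w 0.0855
[ 0.59681586 -0.00784295  0.113     ]
apex [ 0.58865949 -0.03876198] seat [ 0.59422619 -0.01101487]
along V 0.03191934541891898 lateral 0.0019151441429115618
```

Emit:
{"op": "jog_arm", "data": {
  "increments": [
    [0,-1.6,0,18,20,25,0],
    [0,0,0,17,20,20,0],
    [0,0,0,0,0,20,0],
    [0,0,0,0,0,0,0],
    [0,0,0,0,0,0,0],
    [0,0,0,0,0,0,0]
  ]
}}

```text
time: 29.05
position: [0.5242, -0.0043, 0.2294]
tool_rot: [0.996, -0.089, -0.002, -0.002]
contact_force: [0.0, 0.3, -0.4]
gripper_width: 0.0855
```

Run:
```python
from h import *
o=st(); b=camera('wrist');  cv2.imwrite('pics/w26.png',b); st()
np.save('o26.npy',np.r_[o['position'],o['tool_rot']])
cv2.imwrite('pics/w26c.png',cv2.resize(b[40:240,190:430],None,fx=3.3,fy=3,interpolation=2))
```

```text
t 29.05 p [ 0.5242 -0.0043  0.2294] tilt fix rx,ry deg [-0.2 -0.2] yaw ydir -100.2 F [ 0.05  0.28 -0.38] w 0.0855
t 29.10 p [ 0.524  -0.0044  0.2293] tilt fix rx,ry deg [-0.2  -0.23] yaw ydir -100.2 F [ 0.21 -0.82 -0.39] w 0.0853
```

View pics/w26c.png

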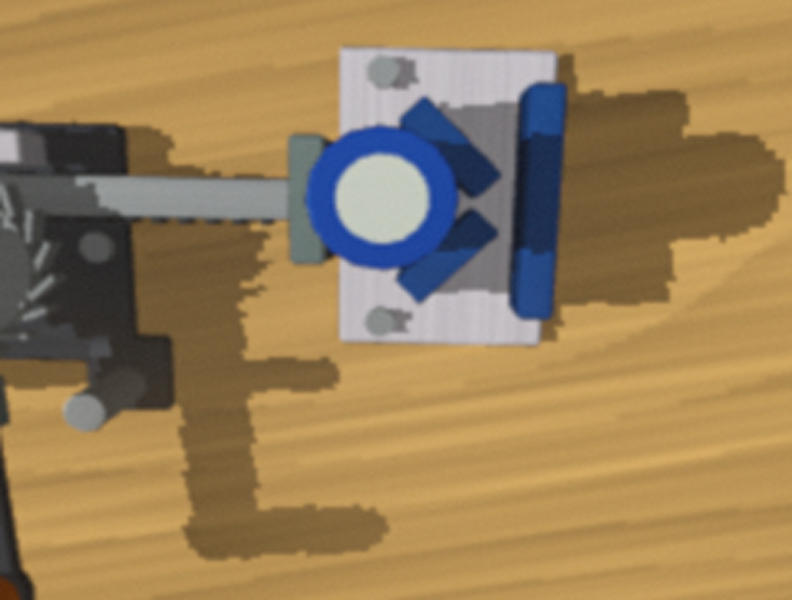

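Run:
```python
from h import *
np.set_printoptions(precision=4,suppress=True)
v=np.load('o26.npy'); o={'position':v[:3],'tool_rot':v[3:]}
f=lambda p:(p[0]/3.3+190,p[1]/3+40)
W=lambda p,z:atz('wrist',f(p),z,o)[:2]
yv=np.array([.191,.982]); xv=np.array([.982,-.191])
c=W((382,197),.113); m=(W((470,197),.046)+W((470,210),.046))/2
e=(W((500,175),.046)+W((497,235),.046))/2
j=(W((289,135),.046)+W((291,262),.046))/2
print('cap',c,'inner ends',m,'outer ends',e,'jaw back',j)
for n,q in [('inner',m),('outer',e),('jawback',j)]: print(n,'rel cap y %.1f x %.1f'%(1e3*(q-c)@yv,1e3*(q-c)@xv))
# w10 reference
o2={'position':np.array([.5044,-.0532,.188]),'tool_rot':np.array([.995,-.096,-.014,-.008])}
g=lambda p:(p[0]/4.2+190,p[1]/4.2+20)
V=lambda p:atz('wrist',g(p),.046,o2)[:2]
m0=(V((387,290))+V((387,313)))/2;e0=(V((425,258))+V((425,346)))/2;ap=V((398,301)); jb=(V((22,193))+V((40,402)))/2; jf=(V((75,195))+V((90,400)))/2
for n,q in [('inner',m0),('outer',e0),('jawback',jb),('jawfront',jf)]: print(n,'rel ideal seat y %.1f x %.1f'%(1e3*(q-(ap+.0283*yv))@yv,1e3*(q-(ap+.0283*yv))@xv))
```

```text
cap [ 0.5958 -0.0089] inner ends [ 0.5888 -0.0342] outer ends [ 0.5866 -0.0431] jaw back [0.6002 0.022 ]
inner rel cap y -26.2 x -2.1
outer rel cap y -35.3 x -2.5
jawback rel cap y 31.2 x -1.6
inner rel ideal seat y -25.9 x -0.1
outer rel ideal seat y -34.2 x -0.3
jawback rel ideal seat y 51.8 x 0.3
jawfront rel ideal seat y 40.5 x 0.3
```

```bash
python3 -c "
from h import *
st();print(sign_off())"
```

```text
t 29.10 p [ 0.524  -0.0044  0.2293] tilt fix rx,ry deg [-0.2  -0.23] yaw ydir -100.2 F [ 0.21 -0.82 -0.39] w 0.0853
the job is handed in; nothing more can be done
None
```

The blue-capped cartridge is standing in the V seat and clamped by the grey jaw. I let go of both the cartridge and the lever, and handed the job in at 29.1 s with the arm clear. It took two full lever swings and about half of a third.

- **Lever force:** The push at the knob was about 3–4.5 N running free. It rose to about 7–8 N, with one brief reading of 8.1 N, so I stopped there. By the task's force table that is roughly 30–40 N of squeeze, below the 60 N cracking point.
- **Final position:** In the last wrist picture the cartridge is upright and within about 1 mm of home in the V, with the jaw face against it. An earlier picture from a steeper angle suggested it was about 3.6 mm short. I trusted the later, more overhead view.
- **Things that went wrong:**
  - The finger tips sit about 30 mm higher than the reported tool point. My first grasp therefore closed over the cap and briefly tipped the cartridge by about 7°. It settled back upright and I gripped it again lower down.
  - I could not measure the squeeze itself, only infer it from the push on the lever.
- **Other objects:** They looked undisturbed in the last side and top pictures, apart from what the arm hid from view.

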